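# Fetch the pulse oximeter from behind the bottles

### The arm

A 6-joint arm with a two-finger parallel gripper is mounted at the origin on a cart in front of the work surface, level with it; the furniture and walls round the work are solid. World frame = base frame: x ahead of the robot, y to its left, z up, the work surface at z = 0. Lengths are in m, angles in rad, forces in N, time in s.
With the tool pointing down it reaches from about 0.225 to 0.875 m from the base axis. Payload 3.4 kg.
Tool frame: the origin (TCP) lies at the very end of the fingers, on their centre line; the grasp point (between the pads) lies behind it (manip.grasp_offset is the z of the grasp point in the tool frame, in m); z points along the fingers, y is the line along which they close (so a half turn about z gives the same grasp; the last joint's range is limited). The gripper opens to 85 mm and grips with 20 to 120 N. Pads are 22 mm wide; open, the fingers measure 114 mm over their backs; the gripper's body (76 mm by 85 mm) begins 54 mm behind the grasp point. The pads swing forward as they close: fully open they stand 13 mm farther back than shut.
Start: joints at [-1.297, 0.276, 1.505, -0, 1.361, -0.121], TCP at [0.221, -0.531, 0.231] pointing down, gripper open.
Joint ranges: [-2.89, 2.89], [-0.75, 2.08], [0.22, 2.7], [-1.18, 4.32], [0.11, 2.71], [-2.7, 2.7]. Speed limits (rad/s): [2.57, 2.57, 3.14, 3.14, 3.14, 3.14].

### API

Orientations are given as a unit quaternion [w, x, y, z].
In Python, from rig import manip gives the robot as it stands.
- The arm moves only by the shell command python3 -m pendant 'ROWS' [FORCE]. ROWS is JSON, a list of rows, each an object of numbers: "dx", "dy", "dz": the shift along the tool's x, y, z in m; "rx", "ry", "rz": the turn, a rotation vector about the tool's x, y, z in degrees; "hand": the finger opening in m, from 0 to 0.0854. In form: [{"dx": .., "dy": .., "dz": .., "rx": .., "ry": .., "rz": .., "hand": ..}, ...]. A call has 1 to 12 rows; each row shifts and turns the commanded pose from where the row before left it, along the tool's axes as they then stand; what a row does not reach is not made up. A row lasts 1/12 s, in which the tool goes at most 41.7 mm and 7.16 degrees, less where a joint would pass 70% of its speed; a pose out of reach is approached as far as the arm can. A call is refused whole if a number of a shift passes 0.0417 or a number of a turn 7.16, either way. A call with a gripper value outside its range is refused whole. The fingers move at their own pace and stop on an object; FORCE is the grip in N (left out, the last holds). Time passes only in rows, so rows that do not move let the fingers close. It gives the time, the measured TCP pose, the force, the opening and the grip force at its end, in the units of the state.
- manip.get_state(): the state, without advancing time (a new reading comes with each control period).
- manip.get_image(name): name is "side" or "top"; returns a dict with "frame" (420x560x3 uint8, red, green, blue), "fx", "fy", "cx", "cy" (pixels), "position" and "attitude" of the camera in the world. Camera axes: x right, y up, looking along -z (the intrinsics and any distortion apply to the point x, -y, -z); pixel columns grow to the right and rows downward; lengths in m; the calibration is good to about 2 mm. A picture is of the moment at which its call begins. There is no depth.
- manip.sign_off(): hands the job in; it is judged then, once.
The state is a dict: "clock": time; "qpos": joint angles; "qd": joint speeds; "effort": joint torques, N m; "position": TCP position; "ee_rot": TCP orientation; "contact_force": force on the tool from outside, world axes, zero at the start; "moment": the same for the moment, N m; "width": finger opening in m; "gripper_force": force on a finger pad.
Only numpy, scipy, OpenCV 4.12 (cv2) and the standard library are available. Lean on these libraries where they do the work, as an engineer would, in place of code of your own. Each camera call takes 0.05 s, during which the arm holds its last target. There are 200 camera calls.

### The job

The pulse oximeter stands hemmed in by two bottles and a jar on the white supply tray. First stand both bottles and the jar on the grey side mat, then fetch the oximeter and lay it, same side up, in the middle of the small steel tray, and only then put the two bottles and the jar back on the supply tray, each upright exactly where it stood at the start. Leave the two little vials on the supply tray alone and tip nothing over.

Things in the scene. Friction and masses are not known exactly. Their poses are not given: they have to be found in the camera images.
- oximeter: Clip-on pulse oximeter, blue upper and white lower half, closed and rigid, 60 mm long (its x), 33 mm wide (its y), 33 mm high; grasp across the 33 mm width. Origin at the centre of its underside, z up. It lies on the supply tray with its length roughly along the tray's y, the bottles and the jar close in front and on both sides. Mass about 55 g.
- peroxide_bottle: White round bottle with a blue screw cap, 165 mm high, body 62 mm in diameter up to about 120 mm, then a shoulder; the cap is 36 mm in diameter, from 140 to 165 mm, and is fixed: the bottle can be lifted by it. About 0.27 kg. z is up, origin at the centre of its underside. It must stay upright.
- saline_bottle: Clear-white flattened bottle with a foil seal, 126 mm high to the top of the seal; body 42 mm deep (its x) and 77 mm wide (its y) up to about 105 mm, narrowing above; the round collar at 104 to 126 mm is 48 mm in diameter and can be gripped, along the bottle's x. About 0.13 kg. z is up, origin at the centre of its underside. It must stay upright.
- jar: Round amber glass jar with a fixed white lid, 110 mm high; body 56 mm in diameter up to about 80 mm, lid 50 mm in diameter from 94 to 110 mm; grip the upper body or the lid. About 0.18 kg. z is up, origin at the centre of its underside. It must stay upright.
- supply_tray: White shallow tray fixed to the counter, 180 mm (its x) by 270 mm (its y), floor 4 mm thick, rim 12 mm high. Origin at the centre of its underside; -x side towards the robot, z up. At the start the oximeter lies on its floor at the rear middle; one of the bottles and jar stands before it, one on each side of it (any of the three in any place).
- side_mat: Flat grey mat fixed to the counter, 200 mm (its x) by 190 mm (its y), 4 mm thick, empty, on the left or the right of the supply tray. Origin at the centre of its underside, z up.
- steel_tray: Small empty dark steel tray fixed to the counter, 160 mm (its x) by 130 mm (its y), floor 3 mm thick, rim 3 mm thick and 12 mm high, on the other side of the supply tray from the mat. Origin at the centre of its underside, z up.
- vial_left: Small amber glass vial with a red cap, 24 mm in diameter, 46 mm high, standing in the left front corner of the supply tray; not to be disturbed. Origin at the centre of its underside.
- vial_right: Small amber glass vial with a green cap, 24 mm in diameter, 46 mm high, standing in the right front corner of the supply tray; not to be disturbed. Origin at the centre of its underside.
There are look-alikes about, which are no part of the job. Leave any turquoise look-alike of the peroxide_bottle alone.

How it is judged:
By the outcome, as a careful person would: the job done as asked, in the order asked, and still so for the second after the job is handed in, with the robot touching nothing.
It also fails if it takes over 138 s, if anything falls off the work surface, if the arm or the gripper's body presses on something with over 40 N, if the wrist force passes 120 N, or if a joint passes its speed limit or range.

## Working session

There is one attempt and no reset: what is moved stays moved. The work goes in short steps, Python scripts to look and compute and a shell command to move; the robot and the scene stay as the last step left them, time stands still between calls to the robot, and variables do not carry over. Pictures are saved under pics/ and viewed, at most 14 in all, crops included, and the job is handed in when it is done.

```bash
ls; mkdir -p pics; cat > h.py <<'E'
import numpy as np, cv2
from scipy.spatial.transform import Rotation as R
from rig import manip
def rot(q): return R.from_quat([q[1],q[2],q[3],q[0]]).as_matrix()
def snap(n,fn=None):
    im=manip.get_image(n)
    if fn: cv2.imwrite(f'pics/{fn}.png',im['frame'][:,:,::-1]); np.save(f'pics/{fn}.npy',im,allow_pickle=True)
    return im
def ray(im,u,v):
    d=np.array([(u-im['cx'])/im['fx'],-(v-im['cy'])/im['fy'],-1.])
    return np.array(im['position']),rot(im['attitude'])@d
def onz(im,u,v,z):
    p,d=ray(im,u,v); return p+d*(z-p[2])/d[2]
def proj(im,P):
    c=rot(im['attitude']).T@(np.array(P)-np.array(im['position']))
    return im['cx']+im['fx']*c[0]/-c[2], im['cy']-im['fy']*c[1]/-c[2]
E
python3 - <<'E'
from h import *
print(manip.grasp_offset, manip.get_state())
for n in('top','side'):
    im=snap(n,n+'0'); print({k:v for k,v in im.items() if k!='frame'})
E
```

```text
pics
-0.0187 {'clock': 0.0, 'qpos': array([-1.29701265e+00,  2.76622825e-01,  1.50613746e+00,  5.53515358e-06,
        1.36072898e+00, -1.20954677e-01]), 'qd': array([ 1.72820126e-03, -6.38522746e-04, -2.85220794e-04,  9.85234618e-05,
        5.94707508e-04,  8.10280405e-04]), 'effort': array([ 2.45954943e-03, -4.16770470e+01, -2.45803660e+01, -2.70681476e-04,
        1.11234884e-02,  1.28173073e-05]), 'position': array([ 0.22100007, -0.53024985,  0.23042214]), 'ee_rot': array([-9.45744623e-04,  9.80585522e-01,  1.96089609e-01, -6.96954871e-05]), 'contact_force': array([-0.94467268,  0.12820038,  0.71439009]), 'moment': array([ 0.02211651, -0.0252451 ,  0.06992351]), 'gripper_force': 0.0, 'width': 0.08537498149815295}
{'fx': 381.89695804789187, 'fy': 381.89695804789187, 'cx': 277.1184112121966, 'cy': 209.87725916188936, 'position': array([0.33576114, 0.06679035, 1.26623262]), 'attitude': array([ 0.70877462,  0.04094601, -0.03773508, -0.70323397])}
{'fx': 473.6502705529787, 'fy': 473.6502705529787, 'cx': 273.3178941304255, 'cy': 211.63736078704602, 'position': array([-0.0477472 , -0.84035086,  0.63020319]), 'attitude': array([ 0.83473775,  0.48721008, -0.12022846, -0.22668116])}
```

View pics/top0.png

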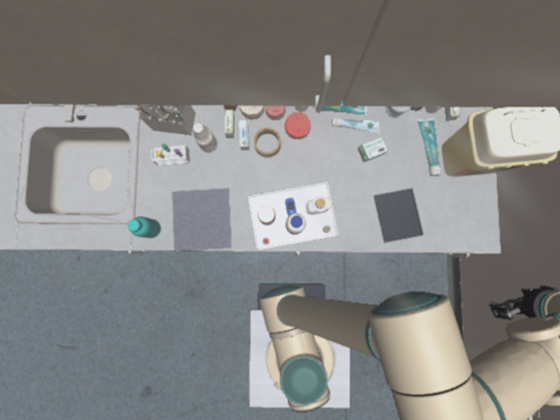

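View pics/side0.png

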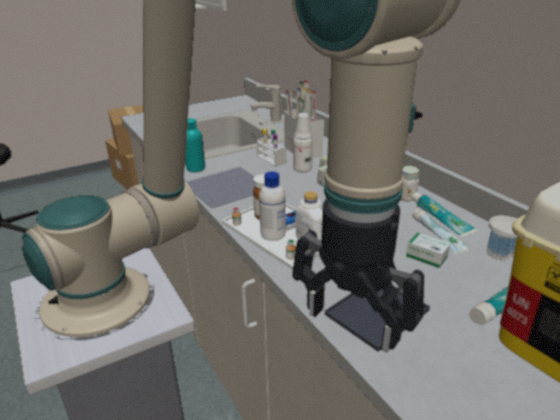

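Top view: the mat is at (201,219), the supply tray at (293,215) and the steel tray at (398,215). The jar's white lid is at (266,213), the peroxide cap at (296,221), the saline seal at (319,205) and the oximeter at (291,205). The turquoise look-alike stands at (143,227). I'll zoom in on the tray.

```bash
python3 - <<'E'
from h import *
a=cv2.imread('pics/top0.png'); b=cv2.imread('pics/side0.png')
cv2.imwrite('pics/c1.png',cv2.resize(a[178:253,243:343],None,fx=8,fy=8,interpolation=cv2.INTER_CUBIC))
cv2.imwrite('pics/c2.png',cv2.resize(b[160:280,200:360],None,fx=5,fy=5,interpolation=cv2.INTER_CUBIC))
E
```

```text
(no output)
```

View pics/c1.png

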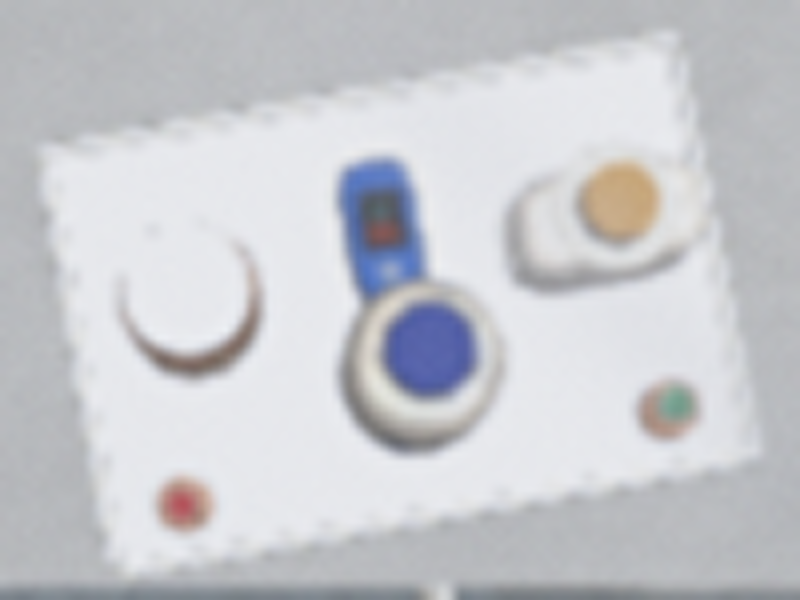

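View pics/c2.png

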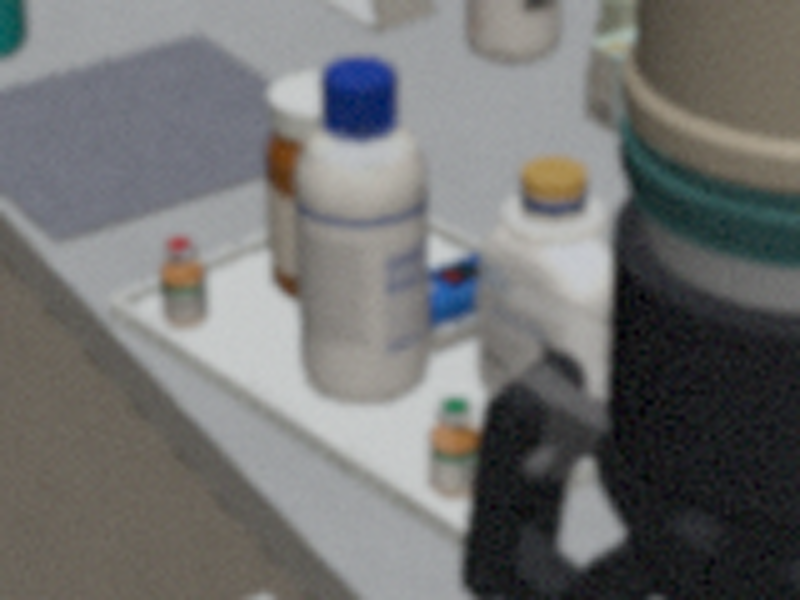

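The oximeter lies along x behind the peroxide bottle, with the jar on the left and the saline on the right. The right finger doesn't hide anything I need in the top view. Next I'll measure.

```bash
python3 - <<'E'
from h import *
ims=[snap('top') for _ in range(6)]
im=ims[0]; f=np.mean([i['frame'] for i in ims],0); im['frame']=f; np.save('pics/topavg.npy',im,allow_pickle=True)
S=8
fu=cv2.resize(f.astype(np.float32),None,fx=S,fy=S,interpolation=cv2.INTER_CUBIC).clip(0,255).astype(np.uint8)
pix=lambda p:((np.array(p)+.5)/S-.5)
hsv=cv2.cvtColor(fu,cv2.COLOR_RGB2HSV); H,Sa,V=cv2.split(hsv)
def blobs(m,box,minA=100):
    x0,y0,x1,y1=[int(b*S) for b in box]; mm=np.zeros_like(m); mm[y0:y1,x0:x1]=m[y0:y1,x0:x1]
    c,_=cv2.findContours(mm,cv2.RETR_EXTERNAL,cv2.CHAIN_APPROX_NONE)
    return sorted([k for k in c if cv2.contourArea(k)>minA],key=cv2.contourArea,reverse=True)
T=(243,178,343,253)
def cen(c):
    M=cv2.moments(c); return pix([M['m10']/M['m00'],M['m01']/M['m00']])
u8=lambda b:(b*255).astype(np.uint8)
def circ(c):
    (x,y),r=cv2.minEnclosingCircle(c); return r/S
def show(n,c,z):
    p=cen(c); print(n,p.round(2),'r',round(circ(c),2),onz(im,*p,z).round(4))
capm=u8((H>112)&(H<130)&(Sa>140)); 
for c in blobs(capm,T)[:2]: show('cap',c,.169)
for c in blobs(u8((H>98)&(H<=112)&(Sa>120)),T)[:2]: show('oxi',c,.037); r=cv2.minAreaRect(c); print([onz(im,*pix(q),.037)[:2].round(4) for q in cv2.boxPoints(r)])
for c in blobs(u8((H>10)&(H<28)&(Sa>70)&(V>150)),(305,190,335,215))[:2]: show('seal',c,.130)
# jar lid: amber arc
for c in blobs(u8((Sa>40)&((H<20)|(H>165))),(255,200,280,228))[:2]:
    show('amber',c,.1)
for n,b in(('vl',(258,235,272,246)),('vr',(320,222,333,236))):
    for c in blobs(u8(Sa>50),b)[:1]: show(n,c,.03)
# tray, mat, steel
for n,m,b,z in(('tray',u8((V>218)),T,.012),('mat',u8(V<140),(165,182,236,250.5),.004),('steel',u8(V<90),(365,180,432,247),.012)):
    m=cv2.morphologyEx(m,cv2.MORPH_CLOSE,np.ones((15,15)))
    c=blobs(m,b)[0]; h=cv2.convexHull(c); r=cv2.minAreaRect(h)
    P=np.array([onz(im,*pix(q),z)[:2] for q in cv2.boxPoints(r)])
    d=P[1]-P[0]; e=P[2]-P[1]
    print(n,P.mean(0).round(4),'sides',np.linalg.norm(d).round(4),np.linalg.norm(e).round(4),'ang',np.degrees(np.arctan2(d[1],d[0])).round(2),np.degrees(np.arctan2(e[1],e[0])).round(2))
# saline orientation: darker than tray
cv2.imwrite('pics/c3.png',np.hstack([cv2.cvtColor(fu[190*S:230*S,252*S:282*S],cv2.COLOR_RGB2BGR),cv2.cvtColor(fu[190*S:230*S,300*S:335*S],cv2.COLOR_RGB2BGR)]))
s=manip.get_state(); print(rot(s['ee_rot']).round(3),s['position'],s['clock'])
E
```

```text
oxi [288.43 205.05] r 7.53 [0.4892 0.0364 0.037 ]
[array([0.4635, 0.0506]), array([0.512 , 0.0429]), array([0.509 , 0.0241]), array([0.4605, 0.0319])]
oxi [293.4  209.97] r 1.96 [0.4732 0.0202 0.037 ]
[array([0.4749, 0.0278]), array([0.4813, 0.0215]), array([0.4728, 0.013 ]), array([0.4664, 0.0193])]
seal [320.31 202.45] r 4.28 [ 0.4862 -0.0569  0.13  ]
amber [268.8  221.99] r 5.95 [0.4286 0.0978 0.1   ]
vl [265.6  240.65] r 2.93 [0.3737 0.1094 0.03  ]
vr [324.69 230.31] r 2.18 [ 0.4086 -0.0815  0.03  ]
tray [0.4582 0.0232] sides 0.2727 0.1804 ang -79.23 -170.28
mat [0.3558 0.3583] sides 0.0788 0.0275 ang -89.54 -178.29
steel [ 0.4621 -0.3875] sides 0.0106 0.1252 ang -79.45 -171.82
[[ 0.923  0.385 -0.   ]
 [ 0.385 -0.923  0.   ]
 [ 0.    -0.    -1.   ]] [ 0.22115325 -0.53073183  0.23119559] 0.4
```

View pics/c3.png

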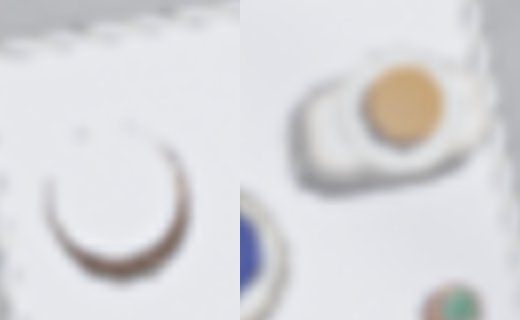

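The jar's amber arc and the saline seal are clear in this view. I'll refine the masks for the cap, lid, mat and steel tray.

```bash
python3 - <<'E'
from h import *
from scipy.optimize import least_squares
im=np.load('pics/topavg.npy',allow_pickle=True).item(); f=im['frame']
S=8
fu=cv2.resize(f.astype(np.float32),None,fx=S,fy=S,interpolation=cv2.INTER_CUBIC).clip(0,255).astype(np.uint8)
pix=lambda p:((np.array(p)+.5)/S-.5)
for n,p in(('cap',(297,222)),('mat',(201,219)),('matedge',(180,200)),('cnt',(240,230)),('steel',(398,215)),('cnt2',(360,220))): print(n,f[p[1]-1:p[1]+2,p[0]-1:p[0]+2].mean((0,1)).round())
R_,G,B=[fu[:,:,i].astype(int) for i in range(3)]
H,Sa,V=cv2.split(cv2.cvtColor(fu,cv2.COLOR_RGB2HSV))
def big(m,box):
    x0,y0,x1,y1=[int(b*S) for b in box]; mm=np.zeros(m.shape,np.uint8); mm[y0:y1,x0:x1]=m[y0:y1,x0:x1]*255
    mm=cv2.morphologyEx(mm,cv2.MORPH_OPEN,np.ones((9,9)))
    c,_=cv2.findContours(mm,cv2.RETR_EXTERNAL,cv2.CHAIN_APPROX_NONE)
    return max(c,key=cv2.contourArea)
c=big((B-R_>60)&(B-G>60),(285,210,310,235)); (x,y),r=cv2.minEnclosingCircle(c); M=cv2.moments(c)
p=pix([M['m10']/M['m00'],M['m01']/M['m00']]); print('cap',p,r/S,onz(im,*p,.169).round(4))
for n,m,b,z in(('mat',V<155,(160,180,242,252),.004),('steel',V<100,(360,180,436,249),.012)):
    c=big(m,b); r=cv2.minAreaRect(cv2.convexHull(c)); P=np.array([onz(im,*pix(q),z)[:2] for q in cv2.boxPoints(r)])
    d=P[1]-P[0]; e=P[2]-P[1]
    print(n,P.mean(0).round(4),'sides',np.linalg.norm(d).round(4),np.linalg.norm(e).round(4),'ang',np.degrees(np.arctan2(d[1],d[0])).round(2),np.degrees(np.arctan2(e[1],e[0])).round(2),P.round(3).tolist())
# jar: radial scan
c0=(np.array([266.5,214.6])+.5)*S-.5
sat=(R_-B).astype(np.float32); base=np.median(sat[int(205*S):int(210*S),int(264*S):int(270*S)]); 
inn=[];out=[]
for a in np.radians(np.arange(10,171,4)):
    rr=np.arange(45,95,.5); xs=c0[0]+rr*np.cos(a); ys=c0[1]+rr*np.sin(a)
    v=cv2.remap(sat,xs[None].astype(np.float32),ys[None].astype(np.float32),cv2.INTER_LINEAR)[0]-base
    k=v.argmax()
    if v[k]<15: continue
    i=np.where(v[:k]<v[k]/2)[0]; j=np.where(v[k:]<v[k]/2)[0]
    if len(i): inn.append(pix([xs[i[-1]],ys[i[-1]]]))
    if len(j): out.append(pix([xs[k+j[0]],ys[k+j[0]]]))
for n,q,z,rad in(('lid',inn,.114,.025),('body',out,.084,.028)):
    W=np.array([onz(im,*t,z)[:2] for t in q])
    for fix in(1,0):
        g=lambda s:np.hypot(W[:,0]-s[0],W[:,1]-s[1])-(rad if fix else s[2])
        s=least_squares(g,[.44,.1,rad],loss='soft_l1',f_scale=.001); print(n,len(W),s.x.round(4),np.sqrt(np.mean(s.fun**2)).round(5))
E
```

```text
cap [ 88. 100. 170.]
mat [132. 133. 144.]
matedge [132. 134. 145.]
cnt [183. 186. 189.]
steel [88. 90. 98.]
cnt2 [184. 186. 189.]
cap [296.32355144 221.15935536] 4.972200870513916 [0.4261 0.0167 0.169 ]
mat [0.4395 0.348 ] sides 0.2398 0.2077 ang -87.37 -176.58 [[0.538, 0.475], [0.549, 0.235], [0.341, 0.223], [0.33, 0.458]]
steel [ 0.4612 -0.326 ] sides 0.1292 0.1532 ang -76.9 -169.26 [[0.522, -0.248], [0.551, -0.374], [0.4, -0.403], [0.372, -0.279]]
lid 31 [0.4525 0.1066 0.025 ] 0.00045
lid 31 [0.4498 0.1056 0.0225] 0.00014
body 31 [0.4515 0.1062 0.028 ] 0.00033
body 31 [0.45   0.1056 0.0266] 0.00011
```

Targets, with centres in m:

| Item | x | y |
|---|---|---|
| Peroxide cap | .426 | .017 |
| Saline | .486 | -.057 |
| Jar | .4515 | .106 |
| Mat | ≈.443 | ≈.326 |
| Steel tray | .461 | -.326 |

I'll turn the tool to yaw 90°, so that dx is world +y, dy is world +x and dz is down.

```bash
python3 -m pendant '[{"rz":-7,"dz":-0.01},{"rz":-7,"dz":-0.01},{"rz":-7,"dz":-0.01},{"rz":-7,"dz":-0.01},{"rz":-7,"dz":-0.01},{"rz":-7,"dz":-0.01},{"rz":-7,"dz":-0.01},{"rz":-7},{"rz":-7},{"rz":-4.4}]' 40
python3 - <<'E'
from h import *
s=manip.get_state(); print(rot(s['ee_rot']).round(4),s['position'],s['qpos'].round(2))
E
```

```text
[[ 9.231e-01  3.846e-01 -0.000e+00]
 [ 3.846e-01 -9.231e-01  2.000e-04]
 [ 0.000e+00 -2.000e-04 -1.000e+00]] [ 0.22115325 -0.53073183  0.23119559] [-1.3   0.28  1.51  0.    1.36 -0.12]invalid input
```

```bash
python3 -m pendant '[{"dx":0,"dy":0,"dz":-0.01,"rx":0,"ry":0,"rz":-7,"hand":0.085}]' 40; python3 -m pendant '[{"rz":-7,"dz":-0.01}]'
```

```text
clock: 0.48
position: [0.2208, -0.5296, 0.2395]
ee_rot: [-0.002, 0.967, 0.257, -0.0]
contact_force: [0.5, 1.4, -1.1]
width: 0.085
gripper_force: 0.0invalid input
```

```bash
python3 -m pendant '[{"rz":-7,"dz":-0.01,"hand":0.085}]';echo; python3 -m pendant '[{"dx":0,"dy":0,"dz":-0.01,"rx":0,"ry":0,"rz":-7}]'
```

```text
invalid input
invalid input
```

```bash
python3 -m pendant '[{"dx":0,"dy":0,"dz":-0.01,"rx":0,"ry":0,"rz":-7,"hand":0.085},{"dx":0,"dy":0,"dz":-0.01,"rx":0,"ry":0,"rz":-7,"hand":0.085},{"dx":0,"dy":0,"dz":-0.01,"rx":0,"ry":0,"rz":-7,"hand":0.085},{"dx":0,"dy":0,"dz":-0.01,"rx":0,"ry":0,"rz":-7,"hand":0.085},{"dx":0,"dy":0,"dz":-0.01,"rx":0,"ry":0,"rz":-7,"hand":0.085},{"dx":0,"dy":0,"dz":0,"rx":0,"ry":0,"rz":-7,"hand":0.085},{"dx":0,"dy":0,"dz":0,"rx":0,"ry":0,"rz":-7,"hand":0.085},{"dx":0,"dy":0,"dz":0,"rx":0,"ry":0,"rz":-7,"hand":0.085},{"dx":0,"dy":0,"dz":0,"rx":0,"ry":0,"rz":-4.4,"hand":0.085},{"dx":0,"dy":0,"dz":0,"rx":0,"ry":0,"rz":0,"hand":0.085}]'
echo; python3 -m pendant '[{"dx":0.034,"dy":0.0128,"dz":0,"rx":0,"ry":0,"rz":0,"hand":0.085},{"dx":0.034,"dy":0.0128,"dz":0,"rx":0,"ry":0,"rz":0,"hand":0.085},{"dx":0.034,"dy":0.0128,"dz":0,"rx":0,"ry":0,"rz":0,"hand":0.085},{"dx":0.034,"dy":0.0128,"dz":0,"rx":0,"ry":0,"rz":0,"hand":0.085},{"dx":0.034,"dy":0.0128,"dz":0,"rx":0,"ry":0,"rz":0,"hand":0.085},{"dx":0.034,"dy":0.0128,"dz":0,"rx":0,"ry":0,"rz":0,"hand":0.085},{"dx":0.034,"dy":0.0128,"dz":0,"rx":0,"ry":0,"rz":0,"hand":0.085},{"dx":0.034,"dy":0.0128,"dz":0,"rx":0,"ry":0,"rz":0,"hand":0.085}]'
echo; cat > st.py <<'E'
from h import *
s=manip.get_state(); m=rot(s['ee_rot']); print('yawx',np.degrees(np.arctan2(m[1,0],m[0,0])).round(2),'tilt',m[:,2].round(4),s['position'].round(4),s['qpos'].round(2),s['clock'],s['width'],s['gripper_force'],s['contact_force'].round(1))
E
python3 st.py
```

```text
clock: 1.32
position: [0.2211, -0.5308, 0.2913]
ee_rot: [0.0, 0.707, 0.708, -0.0]
contact_force: [-0.3, -0.5, -0.4]
width: 0.0852
gripper_force: 0.0

clock: 1.98
position: [0.3237, -0.2571, 0.2915]
ee_rot: [0.0, 0.708, 0.706, 0.0]
contact_force: [0.3, -0.4, 0.4]
width: 0.085
gripper_force: 0.0

yawx 89.85 tilt [ 6.e-04 -4.e-04 -1.e+00] [ 0.3237 -0.2571  0.2915] [-0.84 -0.01  1.7   0.    1.45 -0.84] 1.9833 0.0850070163901522 0.0 [ 0.3 -0.4  0.4]
```

```bash
python3 -m pendant '[{"dx":0.0342,"dy":0.0128,"dz":0,"rx":0,"ry":0,"rz":0,"hand":0.07},{"dx":0.0342,"dy":0.0128,"dz":0,"rx":0,"ry":0,"rz":0,"hand":0.07},{"dx":0.0342,"dy":0.0128,"dz":0,"rx":0,"ry":0,"rz":0,"hand":0.07},{"dx":0.0342,"dy":0.0128,"dz":0,"rx":0,"ry":0,"rz":0,"hand":0.07},{"dx":0.0342,"dy":0.0128,"dz":0,"rx":0,"ry":0,"rz":0,"hand":0.07},{"dx":0.0342,"dy":0.0128,"dz":0,"rx":0,"ry":0,"rz":0,"hand":0.07},{"dx":0.0342,"dy":0.0128,"dz":0,"rx":0,"ry":0,"rz":0,"hand":0.07},{"dx":0.0342,"dy":0.0128,"dz":0,"rx":0,"ry":0,"rz":0,"hand":0.07},{"dx":0,"dy":0,"dz":0,"rx":0,"ry":0,"rz":0,"hand":0.07}]'
echo; python3 -m pendant '[{"dx":0,"dy":0,"dz":0.02,"rx":0,"ry":0,"rz":0,"hand":0.07},{"dx":0,"dy":0,"dz":0.02,"rx":0,"ry":0,"rz":0,"hand":0.07},{"dx":0,"dy":0,"dz":0.02,"rx":0,"ry":0,"rz":0,"hand":0.07},{"dx":0,"dy":0,"dz":0.02,"rx":0,"ry":0,"rz":0,"hand":0.07},{"dx":0,"dy":0,"dz":0.02,"rx":0,"ry":0,"rz":0,"hand":0.07},{"dx":0,"dy":0,"dz":0.0,"rx":0,"ry":0,"rz":0,"hand":0.07}]'
echo; python3 st.py; python3 -c "
from h import *
im=snap('side')
cv2.imwrite('pics/s1.png',cv2.resize(im['frame'][100:280,180:420,::-1],None,fx=3,fy=3,interpolation=cv2.INTER_CUBIC))"
```

```text
clock: 2.73
position: [0.4273, 0.0207, 0.2914]
ee_rot: [-0.001, 0.705, 0.709, 0.002]
contact_force: [-0.1, 0.1, -0.6]
width: 0.0698
gripper_force: 0.0

clock: 3.23
position: [0.4228, 0.0149, 0.1881]
ee_rot: [-0.003, 0.708, 0.707, -0.002]
contact_force: [-1.4, -0.9, 0.2]
width: 0.0699
gripper_force: 0.0

yawx 89.91 tilt [-7.6e-03  7.0e-04 -1.0e+00] [0.4228 0.0149 0.1881] [-0.13  0.08  1.87 -0.    1.2  -0.13] 3.2333 0.06994025307582986 0.0 [-1.4 -0.9  0.2]
```

View pics/s1.png

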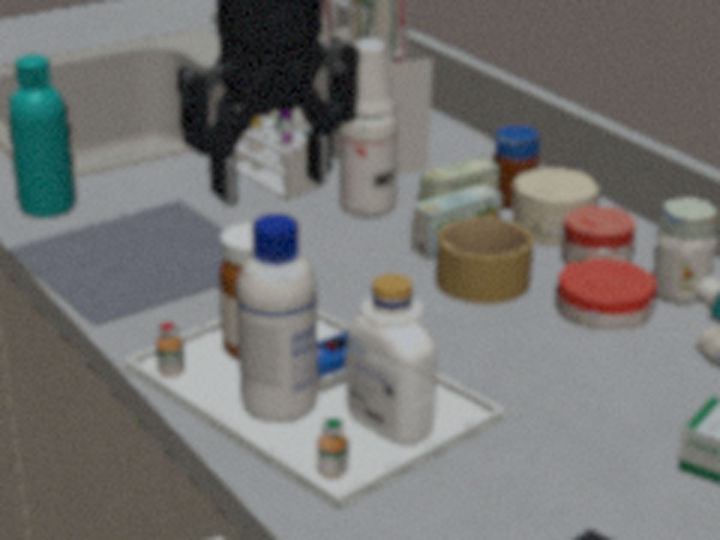

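In the side view the fingers are centred over the blue cap, at (275,235) in the crop, and everything is standing. Next I descend and grip.

```bash
python3 -m pendant '[{"dx":0.001,"dy":0,"dz":0.017,"rx":0,"ry":0,"rz":0,"hand":0.07},{"dx":0.001,"dy":0,"dz":0.017,"rx":0,"ry":0,"rz":0,"hand":0.07},{"dx":0,"dy":0,"dz":0.016,"rx":0,"ry":0,"rz":0,"hand":0.07},{"dx":0,"dy":0,"dz":0,"rx":0,"ry":0,"rz":0,"hand":0.07},{"dx":0,"dy":0,"dz":0,"rx":0,"ry":0,"rz":0,"hand":0.07},{"dx":0,"dy":0,"dz":0,"rx":0,"ry":0,"rz":0,"hand":0.07}]'; echo; python3 st.py
python3 -m pendant '[{"dx":0,"dy":0,"dz":0,"rx":0,"ry":0,"rz":0,"hand":0.02},{"dx":0,"dy":0,"dz":0,"rx":0,"ry":0,"rz":0,"hand":0.02},{"dx":0,"dy":0,"dz":0,"rx":0,"ry":0,"rz":0,"hand":0.02},{"dx":0,"dy":0,"dz":0,"rx":0,"ry":0,"rz":0,"hand":0.02},{"dx":0,"dy":0,"dz":0,"rx":0,"ry":0,"rz":0,"hand":0.02},{"dx":0,"dy":0,"dz":0,"rx":0,"ry":0,"rz":0,"hand":0.02}]' 45; echo; python3 st.py
```

```text
clock: 3.78
position: [0.427, 0.0166, 0.1428]
ee_rot: [0.001, 0.707, 0.707, 0.001]
contact_force: [0.0, -0.1, -0.4]
width: 0.07
gripper_force: 0.0

yawx 89.99 tilt [ 2.8e-03 -5.0e-04 -1.0e+00] [0.427  0.0166 0.1428] [-0.12  0.13  1.94 -0.    1.07 -0.12] 3.7833 0.07001351636565936 0.0 [ 0.  -0.1 -0.4]
clock: 4.28
position: [0.4263, 0.0167, 0.1425]
ee_rot: [0.001, 0.707, 0.707, 0.0]
contact_force: [-1.7, -0.2, 4.9]
width: 0.0345
gripper_force: 44.6

yawx 90.01 tilt [ 1.7e-03 -4.0e-04 -1.0e+00] [0.4263 0.0167 0.1425] [-0.12  0.13  1.94 -0.    1.07 -0.12] 4.2833 0.034492087069639195 44.6210886631161 [-1.7 -0.2  4.9]
```

```bash
python3 -m pendant '[{"dx":0,"dy":0,"dz":-0.01,"rx":0,"ry":0,"rz":0,"hand":0.02},{"dx":0,"dy":0,"dz":-0.02,"rx":0,"ry":0,"rz":0,"hand":0.02},{"dx":0,"dy":0,"dz":-0.02,"rx":0,"ry":0,"rz":0,"hand":0.02},{"dx":0,"dy":0,"dz":-0.02,"rx":0,"ry":0,"rz":0,"hand":0.02},{"dx":0,"dy":0,"dz":-0.02,"rx":0,"ry":0,"rz":0,"hand":0.02},{"dx":0,"dy":0,"dz":-0.02,"rx":0,"ry":0,"rz":0,"hand":0.02},{"dx":0,"dy":0,"dz":-0.02,"rx":0,"ry":0,"rz":0,"hand":0.02},{"dx":0,"dy":0,"dz":-0.01,"rx":0,"ry":0,"rz":0,"hand":0.02}]'; echo; python3 st.py
python3 -m pendant '[{"dx":0.0143,"dy":-0.0011,"dz":0,"rx":0,"ry":0,"rz":0,"hand":0.02},{"dx":0.03,"dy":-0.0022,"dz":0,"rx":0,"ry":0,"rz":0,"hand":0.02},{"dx":0.03,"dy":-0.0023,"dz":0,"rx":0,"ry":0,"rz":0,"hand":0.02},{"dx":0.03,"dy":-0.0023,"dz":0,"rx":0,"ry":0,"rz":0,"hand":0.02},{"dx":0.03,"dy":-0.0023,"dz":0,"rx":0,"ry":0,"rz":0,"hand":0.02},{"dx":0.03,"dy":-0.0023,"dz":0,"rx":0,"ry":0,"rz":0,"hand":0.02},{"dx":0.03,"dy":-0.0023,"dz":0,"rx":0,"ry":0,"rz":0,"hand":0.02},{"dx":0.03,"dy":-0.0023,"dz":0,"rx":0,"ry":0,"rz":0,"hand":0.02},{"dx":0.03,"dy":-0.0023,"dz":0,"rx":0,"ry":0,"rz":0,"hand":0.02},{"dx":0.03,"dy":-0.0023,"dz":0,"rx":0,"ry":0,"rz":0,"hand":0.02},{"dx":0.03,"dy":-0.0023,"dz":0,"rx":0,"ry":0,"rz":0,"hand":0.02},{"dx":0.029,"dy":-0.0023,"dz":0,"rx":0,"ry":0,"rz":0,"hand":0.02}]'; echo; python3 -m pendant '[{"dx":0,"dy":0,"dz":0.01,"rx":0,"ry":0,"rz":0,"hand":0.02},{"dx":0,"dy":0,"dz":0.02,"rx":0,"ry":0,"rz":0,"hand":0.02},{"dx":0,"dy":0,"dz":0.02,"rx":0,"ry":0,"rz":0,"hand":0.02},{"dx":0,"dy":0,"dz":0.02,"rx":0,"ry":0,"rz":0,"hand":0.02},{"dx":0,"dy":0,"dz":0.02,"rx":0,"ry":0,"rz":0,"hand":0.02},{"dx":0,"dy":0,"dz":0.02,"rx":0,"ry":0,"rz":0,"hand":0.02},{"dx":0,"dy":0,"dz":0.01,"rx":0,"ry":0,"rz":0,"hand":0.02},{"dx":0,"dy":0,"dz":0.008,"rx":0,"ry":0,"rz":0,"hand":0.02},{"dx":0,"dy":0,"dz":0,"rx":0,"ry":0,"rz":0,"hand":0.02},{"dx":0,"dy":0,"dz":0,"rx":0,"ry":0,"rz":0,"hand":0.02}]'; echo; python3 st.py
python3 -c "
from h import *
im=snap('side'); im2=snap('top')
a=cv2.resize(im['frame'][60:300,120:440,::-1],(560,420)); b=cv2.resize(im2['frame'][160:280,150:340,::-1],(570,360))
cv2.imwrite('pics/s2.png',cv2.resize(np.vstack([a,cv2.resize(b,(560,354))]),(433,600)))"
```

```text
clock: 4.95
position: [0.4264, 0.0168, 0.2834]
ee_rot: [0.001, 0.707, 0.707, 0.001]
contact_force: [0.8, -0.6, -3.0]
width: 0.0341
gripper_force: 45.8

yawx 90.02 tilt [ 3.1e-03 -5.0e-04 -1.0e+00] [0.4264 0.0168 0.2834] [-0.12  0.02  1.69 -0.    1.43 -0.12] 4.95 0.03414638257003773 45.76757000293583 [ 0.8 -0.6 -3. ]
clock: 5.95
position: [0.3984, 0.3615, 0.2802]
ee_rot: [-0.0, 0.707, 0.707, -0.001]
contact_force: [1.4, -0.6, -3.4]
width: 0.0343
gripper_force: 45.7

clock: 6.78
position: [0.3996, 0.3602, 0.1534]
ee_rot: [0.0, 0.707, 0.707, 0.0]
contact_force: [0.7, -0.7, -3.5]
width: 0.0347
gripper_force: 45.6

yawx 90.02 tilt [ 1.e-04 -1.e-04 -1.e+00] [0.3996 0.3602 0.1534] [ 0.6   0.28  1.71 -0.    1.16  0.6 ] 6.7833 0.034730106426270904 45.587111972272396 [ 0.7 -0.7 -3.5]
```

View pics/s2.png

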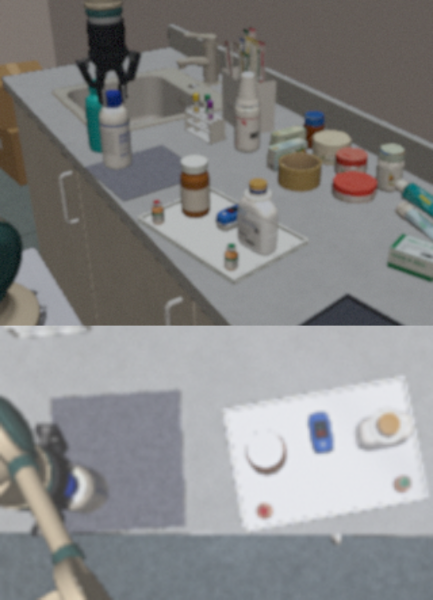

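The bottle is held upright above the front left of the mat, and everything on the tray is undisturbed. I'll compute the mat corners before setting it down.

```bash
python3 - <<'E'
from h import *
im=np.load('pics/topavg.npy',allow_pickle=True).item(); V=im['frame'].mean(2)
for r in(200,220,240):
    l=[c for c in range(160,200) if V[r,c]>160>V[r,c+1]]; q=[c for c in range(200,242) if V[r,c]<160<V[r,c+1]]
    print(r,onz(im,l[-1]+.5,r,.004).round(3)[:2],onz(im,q[0]+.5,r,.004).round(3)[:2])
for c in(182,200,222):
    l=[r for r in range(180,210) if V[r,c]>160>V[r+1,c]]; q=[(r,int(V[r,c])) for r in range(242,255)]
    print(c,onz(im,c,l[-1]+.5,.004).round(3)[:2],q,onz(im,c,248,.004).round(3)[:2])
E
```

```text
200 [0.507 0.423] [0.509 0.236]
220 [0.44 0.42] [0.442 0.231]
240 [0.374 0.414] [0.376 0.226]
182 [0.54  0.392] [(242, 132), (243, 133), (244, 134), (245, 135), (246, 136), (247, 136), (248, 132), (249, 127), (250, 111), (251, 108), (252, 119), (253, 123), (254, 122)] [0.348 0.385]
200 [0.544 0.332] [(242, 136), (243, 137), (244, 138), (245, 139), (246, 136), (247, 134), (248, 137), (249, 142), (250, 131), (251, 122), (252, 121), (253, 125), (254, 126)] [0.349 0.326]
222 [0.547 0.258] [(242, 131), (243, 131), (244, 133), (245, 134), (246, 132), (247, 134), (248, 153), (249, 173), (250, 162), (251, 137), (252, 125), (253, 124), (254, 127)] [0.349 0.253]
```

```bash
python3 -m pendant '[{"dx":0,"dy":0,"dz":0.006,"rx":0,"ry":0,"rz":0,"hand":0.02},{"dx":0,"dy":0,"dz":0.004,"rx":0,"ry":0,"rz":0,"hand":0.02},{"dx":0,"dy":0,"dz":0.001,"rx":0,"ry":0,"rz":0,"hand":0.02},{"dx":0,"dy":0,"dz":0,"rx":0,"ry":0,"rz":0,"hand":0.02},{"dx":0,"dy":0,"dz":0,"rx":0,"ry":0,"rz":0,"hand":0.02}]'; echo; python3 st.py
python3 -m pendant '[{"dx":0,"dy":0,"dz":0,"rx":0,"ry":0,"rz":0,"hand":0.045},{"dx":0,"dy":0,"dz":0,"rx":0,"ry":0,"rz":0,"hand":0.06},{"dx":0,"dy":0,"dz":0,"rx":0,"ry":0,"rz":0,"hand":0.07},{"dx":0,"dy":0,"dz":0,"rx":0,"ry":0,"rz":0,"hand":0.07},{"dx":0,"dy":0,"dz":0,"rx":0,"ry":0,"rz":0,"hand":0.07},{"dx":0,"dy":0,"dz":-0.01,"rx":0,"ry":0,"rz":0,"hand":0.07},{"dx":0,"dy":0,"dz":-0.02,"rx":0,"ry":0,"rz":0,"hand":0.07},{"dx":0,"dy":0,"dz":-0.03,"rx":0,"ry":0,"rz":0,"hand":0.07},{"dx":0,"dy":0,"dz":-0.03,"rx":0,"ry":0,"rz":0,"hand":0.07}]'; echo; python3 st.py
```

```text
clock: 7.3
position: [0.3998, 0.3606, 0.1431]
ee_rot: [0.0, 0.707, 0.707, 0.001]
contact_force: [1.1, 0.4, 3.0]
width: 0.0346
gripper_force: 46.1

yawx 90.02 tilt [ 0.0015  0.0011 -1.    ] [0.3998 0.3606 0.1431] [0.6  0.29 1.72 0.   1.13 0.6 ] 7.3 0.03455938417686749 46.110215219669044 [1.1 0.4 3. ]
clock: 8.05
position: [0.3989, 0.3598, 0.2333]
ee_rot: [-0.0, 0.707, 0.707, -0.001]
contact_force: [0.6, 1.1, 0.0]
width: 0.07
gripper_force: 0.0

yawx 90.02 tilt [-0.0014 -0.0011 -1.    ] [0.3989 0.3598 0.2333] [ 0.6   0.22  1.58 -0.    1.35  0.6 ] 8.05 0.0699843802304844 0.0 [0.6 1.1 0. ]
```

```bash
python3 -m pendant '[{"dx":-0.0348,"dy":0.0072,"dz":0,"rx":0,"ry":0,"rz":0,"hand":0.08},{"dx":-0.0348,"dy":0.0072,"dz":0,"rx":0,"ry":0,"rz":0,"hand":0.08},{"dx":-0.0348,"dy":0.0072,"dz":0,"rx":0,"ry":0,"rz":0,"hand":0.08},{"dx":-0.0348,"dy":0.0072,"dz":0,"rx":0,"ry":0,"rz":0,"hand":0.08},{"dx":-0.0348,"dy":0.0072,"dz":0,"rx":0,"ry":0,"rz":0,"hand":0.08},{"dx":-0.0348,"dy":0.0072,"dz":0,"rx":0,"ry":0,"rz":0,"hand":0.08},{"dx":-0.0348,"dy":0.0072,"dz":0,"rx":0,"ry":0,"rz":0,"hand":0.08},{"dx":-0.0348,"dy":0.0072,"dz":0,"rx":0,"ry":0,"rz":0,"hand":0.08},{"dx":-0.0348,"dy":0.0072,"dz":0,"rx":0,"ry":0,"rz":0,"hand":0.08},{"dx":-0.0348,"dy":0.0072,"dz":0,"rx":0,"ry":0,"rz":0,"hand":0.08},{"dx":-0.0348,"dy":0.0072,"dz":0,"rx":0,"ry":0,"rz":0,"hand":0.08},{"dx":-0.0342,"dy":0.0072,"dz":0,"rx":0,"ry":0,"rz":0,"hand":0.08}]'; echo
python3 -m pendant '[{"dx":0,"dy":0,"dz":0,"rx":0,"ry":0,"rz":0,"hand":0.08},{"dx":0,"dy":0,"dz":0.02,"rx":0,"ry":0,"rz":0,"hand":0.08},{"dx":0,"dy":0,"dz":0.02,"rx":0,"ry":0,"rz":0,"hand":0.08},{"dx":0,"dy":0,"dz":0.02,"rx":0,"ry":0,"rz":0,"hand":0.08},{"dx":0,"dy":0,"dz":0.02,"rx":0,"ry":0,"rz":0,"hand":0.08},{"dx":0,"dy":0,"dz":0.015,"rx":0,"ry":0,"rz":0,"hand":0.08},{"dx":0,"dy":0,"dz":0,"rx":0,"ry":0,"rz":0,"hand":0.08},{"dx":0,"dy":0,"dz":0,"rx":0,"ry":0,"rz":0,"hand":0.08}]'; echo;python3 st.py
python3 -c "
from h import *
im=snap('side'); im2=snap('top')
cv2.imwrite('pics/s3.png',cv2.resize(im['frame'][100:260,160:400,::-1],None,fx=3,fy=3,interpolation=cv2.INTER_CUBIC))"
```

```text
clock: 9.05
position: [0.486, -0.0587, 0.2332]
ee_rot: [0.001, 0.707, 0.707, 0.0]
contact_force: [-0.1, 0.3, 0.1]
width: 0.0799
gripper_force: 0.0

clock: 9.72
position: [0.4856, -0.0565, 0.1374]
ee_rot: [-0.0, 0.707, 0.707, -0.0]
contact_force: [0.3, 0.0, 1.1]
width: 0.0801
gripper_force: 0.0

yawx 90.03 tilt [-1.1e-03  3.0e-04 -1.0e+00] [ 0.4856 -0.0565  0.1374] [-0.26  0.22  1.83  0.    1.09 -0.26] 9.7167 0.08012291047988562 0.0 [0.3 0.  1.1]
```

View pics/s3.png

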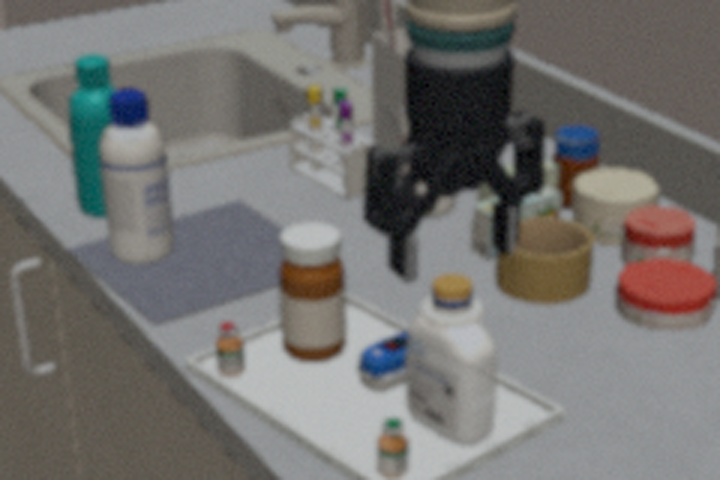

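The fingers straddle the saline seal at (452,290). Next I descend 30 mm and grip.

```bash
python3 -m pendant '[{"dx":0,"dy":0,"dz":0.015,"rx":0,"ry":0,"rz":0,"hand":0.08},{"dx":0,"dy":0,"dz":0.01,"rx":0,"ry":0,"rz":0,"hand":0.08},{"dx":0,"dy":0,"dz":0.005,"rx":0,"ry":0,"rz":0,"hand":0.08},{"dx":0,"dy":0,"dz":0,"rx":0,"ry":0,"rz":0,"hand":0.08},{"dx":0,"dy":0,"dz":0,"rx":0,"ry":0,"rz":0,"hand":0.08}]'; echo; python3 -m pendant '[{"dx":0,"dy":0,"dz":0,"rx":0,"ry":0,"rz":0,"hand":0.06},{"dx":0,"dy":0,"dz":0,"rx":0,"ry":0,"rz":0,"hand":0.04},{"dx":0,"dy":0,"dz":0,"rx":0,"ry":0,"rz":0,"hand":0.02},{"dx":0,"dy":0,"dz":0,"rx":0,"ry":0,"rz":0,"hand":0.02},{"dx":0,"dy":0,"dz":0,"rx":0,"ry":0,"rz":0,"hand":0.02},{"dx":0,"dy":0,"dz":0,"rx":0,"ry":0,"rz":0,"hand":0.02},{"dx":0,"dy":0,"dz":0,"rx":0,"ry":0,"rz":0,"hand":0.02}]' 35; echo;python3 st.py
```

```text
clock: 10.23
position: [0.4865, -0.0569, 0.1081]
ee_rot: [0.001, 0.707, 0.707, 0.0]
contact_force: [0.8, -0.4, 0.8]
width: 0.0804
gripper_force: 0.0

clock: 10.82
position: [0.4863, -0.057, 0.1083]
ee_rot: [0.001, 0.707, 0.707, 0.0]
contact_force: [-1.7, -0.5, 5.6]
width: 0.0438
gripper_force: 33.7

yawx 90.02 tilt [ 1.3e-03 -5.0e-04 -1.0e+00] [ 0.4863 -0.057   0.1083] [-0.26  0.25  1.87 -0.    1.01 -0.26] 10.8167 0.043791580903560355 33.70507541578263 [-1.7 -0.5  5.6]
```

```bash
python3 -m pendant '[{"dx":0,"dy":0,"dz":-0.01,"rx":0,"ry":0,"rz":0,"hand":0.02},{"dx":0,"dy":0,"dz":-0.02,"rx":0,"ry":0,"rz":0,"hand":0.02},{"dx":0,"dy":0,"dz":-0.02,"rx":0,"ry":0,"rz":0,"hand":0.02},{"dx":0,"dy":0,"dz":-0.02,"rx":0,"ry":0,"rz":0,"hand":0.02},{"dx":0,"dy":0,"dz":-0.02,"rx":0,"ry":0,"rz":0,"hand":0.02},{"dx":0,"dy":0,"dz":-0.02,"rx":0,"ry":0,"rz":0,"hand":0.02},{"dx":0,"dy":0,"dz":-0.02,"rx":0,"ry":0,"rz":0,"hand":0.02},{"dx":0,"dy":0,"dz":-0.01,"rx":0,"ry":0,"rz":0,"hand":0.02}]'; echo; python3 st.py
python3 -m pendant '[{"dx":0.016,"dy":0,"dz":0,"rx":0,"ry":0,"rz":0,"hand":0.02},{"dx":0.034,"dy":0,"dz":0,"rx":0,"ry":0,"rz":0,"hand":0.02},{"dx":0.034,"dy":0,"dz":0,"rx":0,"ry":0,"rz":0,"hand":0.02},{"dx":0.034,"dy":0,"dz":0,"rx":0,"ry":0,"rz":0,"hand":0.02},{"dx":0.034,"dy":0,"dz":0,"rx":0,"ry":0,"rz":0,"hand":0.02},{"dx":0.034,"dy":0.004,"dz":0,"rx":0,"ry":0,"rz":0,"hand":0.02},{"dx":0.034,"dy":0,"dz":0,"rx":0,"ry":0,"rz":0,"hand":0.02},{"dx":0.034,"dy":0,"dz":0,"rx":0,"ry":0,"rz":0,"hand":0.02},{"dx":0.034,"dy":0,"dz":0,"rx":0,"ry":0,"rz":0,"hand":0.02},{"dx":0.034,"dy":0,"dz":0,"rx":0,"ry":0,"rz":0,"hand":0.02},{"dx":0.034,"dy":0,"dz":0,"rx":0,"ry":0,"rz":0,"hand":0.02},{"dx":0.026,"dy":0,"dz":0,"rx":0,"ry":0,"rz":0,"hand":0.02}]'; echo; python3 -m pendant '[{"dx":0,"dy":0,"dz":0.01,"rx":0,"ry":0,"rz":0,"hand":0.02},{"dx":0,"dy":0,"dz":0.02,"rx":0,"ry":0,"rz":0,"hand":0.02},{"dx":0,"dy":0,"dz":0.02,"rx":0,"ry":0,"rz":0,"hand":0.02},{"dx":0,"dy":0,"dz":0.02,"rx":0,"ry":0,"rz":0,"hand":0.02},{"dx":0,"dy":0,"dz":0.02,"rx":0,"ry":0,"rz":0,"hand":0.02},{"dx":0,"dy":0,"dz":0.02,"rx":0,"ry":0,"rz":0,"hand":0.02},{"dx":0,"dy":0,"dz":0.01,"rx":0,"ry":0,"rz":0,"hand":0.02},{"dx":0,"dy":0,"dz":0.01,"rx":0,"ry":0,"rz":0,"hand":0.02},{"dx":0,"dy":0,"dz":0.006,"rx":0,"ry":0,"rz":0,"hand":0.02},{"dx":0,"dy":0,"dz":0.003,"rx":0,"ry":0,"rz":0,"hand":0.02},{"dx":0,"dy":0,"dz":0,"rx":0,"ry":0,"rz":0,"hand":0.02},{"dx":0,"dy":0,"dz":0,"rx":0,"ry":0,"rz":0,"hand":0.02}]'; echo; python3 st.py
python3 -c "
from h import *
im=snap('side')
cv2.imwrite('pics/s4.png',cv2.resize(im['frame'][80:280,100:400,::-1],None,fx=2,fy=2,interpolation=cv2.INTER_CUBIC))"
```

```text
clock: 11.48
position: [0.4868, -0.057, 0.2497]
ee_rot: [0.002, 0.707, 0.707, 0.001]
contact_force: [0.7, -0.3, -1.2]
width: 0.0434
gripper_force: 33.9

yawx 90.02 tilt [ 0.0037 -0.001  -1.    ] [ 0.4868 -0.057   0.2497] [-0.26  0.13  1.65 -0.    1.36 -0.26] 11.4833 0.043372204943853875 33.85814576991834 [ 0.7 -0.3 -1.2]
clock: 12.48
position: [0.4891, 0.3279, 0.2464]
ee_rot: [-0.001, 0.707, 0.708, -0.0]
contact_force: [0.5, -0.2, -2.4]
width: 0.0437
gripper_force: 33.7

clock: 13.48
position: [0.4905, 0.3254, 0.1091]
ee_rot: [0.0, 0.707, 0.707, 0.001]
contact_force: [-0.5, 1.0, -1.1]
width: 0.0437
gripper_force: 33.8

yawx 90.02 tilt [ 1.8e-03  7.0e-04 -1.0e+00] [0.4905 0.3254 0.1091] [ 0.47  0.39  1.66 -0.    1.09  0.47] 13.4833 0.04372432766744425 33.84480325039476 [-0.5  1.  -1.1]
```

View pics/s4.png

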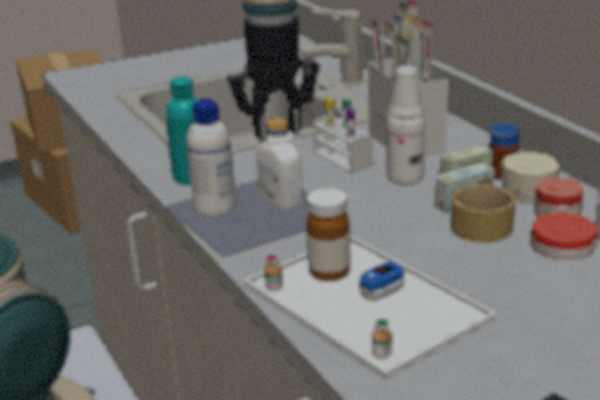

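The saline is upright at the rear of the mat, at (280,170). I'll lower 1 mm, release and go to the jar.

```bash
python3 -m pendant '[{"dx":0,"dy":0,"dz":0.001,"rx":0,"ry":0,"rz":0,"hand":0.02},{"dx":0,"dy":0,"dz":0,"rx":0,"ry":0,"rz":0,"hand":0.05},{"dx":0,"dy":0,"dz":0,"rx":0,"ry":0,"rz":0,"hand":0.065},{"dx":0,"dy":0,"dz":0,"rx":0,"ry":0,"rz":0,"hand":0.07},{"dx":0,"dy":0,"dz":0,"rx":0,"ry":0,"rz":0,"hand":0.07},{"dx":0,"dy":0,"dz":-0.01,"rx":0,"ry":0,"rz":0,"hand":0.07},{"dx":0,"dy":0,"dz":-0.02,"rx":0,"ry":0,"rz":0,"hand":0.07},{"dx":0,"dy":0,"dz":-0.03,"rx":0,"ry":0,"rz":0,"hand":0.07},{"dx":0,"dy":0,"dz":-0.032,"rx":0,"ry":0,"rz":0,"hand":0.07}]'; echo
python3 -m pendant '[{"dx":-0.0274,"dy":-0.0048,"dz":0,"rx":0,"ry":0,"rz":0,"hand":0.082},{"dx":-0.0274,"dy":-0.0048,"dz":0,"rx":0,"ry":0,"rz":0,"hand":0.082},{"dx":-0.0274,"dy":-0.0048,"dz":0,"rx":0,"ry":0,"rz":0,"hand":0.082},{"dx":-0.0274,"dy":-0.0048,"dz":0,"rx":0,"ry":0,"rz":0,"hand":0.082},{"dx":-0.0274,"dy":-0.0048,"dz":0,"rx":0,"ry":0,"rz":0,"hand":0.082},{"dx":-0.0274,"dy":-0.0048,"dz":0,"rx":0,"ry":0,"rz":0,"hand":0.082},{"dx":-0.0274,"dy":-0.0048,"dz":0,"rx":0,"ry":0,"rz":0,"hand":0.082},{"dx":-0.0274,"dy":-0.0052,"dz":0,"rx":0,"ry":0,"rz":0,"hand":0.082},{"dx":0,"dy":0,"dz":0,"rx":0,"ry":0,"rz":0,"hand":0.082}]'; echo; python3 st.py
python3 -c "
from h import *
im=snap('top'); np.save('pics/topj.npy',im,allow_pickle=True); im=snap('side')
cv2.imwrite('pics/s5.png',cv2.resize(im['frame'][80:280,100:400,::-1],None,fx=2,fy=2,interpolation=cv2.INTER_CUBIC))"
```

```text
clock: 14.28
position: [0.489, 0.3248, 0.1998]
ee_rot: [-0.0, 0.707, 0.707, -0.001]
contact_force: [-0.1, 0.1, -0.2]
width: 0.07
gripper_force: 0.0

clock: 15.03
position: [0.4499, 0.1021, 0.2]
ee_rot: [0.001, 0.708, 0.706, -0.001]
contact_force: [0.4, -0.0, -0.2]
width: 0.0821
gripper_force: 0.0

yawx 89.83 tilt [-3.e-04 -3.e-03 -1.e+00] [0.4499 0.1021 0.2   ] [ 0.07  0.13  1.78 -0.    1.23  0.08] 15.0333 0.08207043553120746 0.0 [ 0.4 -0.  -0.2]
```

View pics/s5.png

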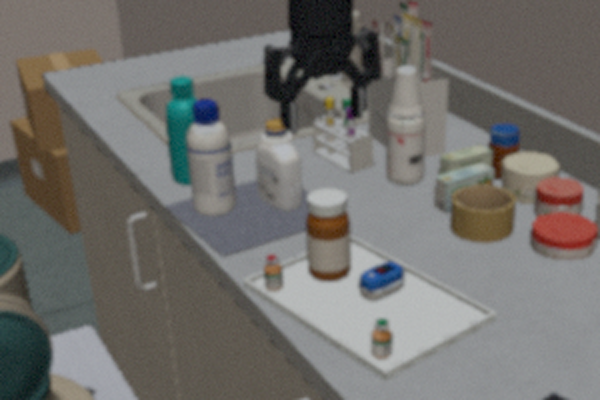

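Both bottles are upright on the mat, and the jar is next at (327,235). Descending to its lid and gripping.

```bash
python3 -m pendant '[{"dx":0,"dy":0,"dz":0.02,"rx":0,"ry":0,"rz":0,"hand":0.082},{"dx":0,"dy":0,"dz":0.02,"rx":0,"ry":0,"rz":0,"hand":0.082},{"dx":0,"dy":0,"dz":0.02,"rx":0,"ry":0,"rz":0,"hand":0.082},{"dx":0,"dy":0,"dz":0.02,"rx":0,"ry":0,"rz":0,"hand":0.082},{"dx":0,"dy":0,"dz":0.014,"rx":0,"ry":0,"rz":0,"hand":0.082},{"dx":0,"dy":0,"dz":0.01,"rx":0,"ry":0,"rz":0,"hand":0.082},{"dx":0,"dy":0,"dz":0.005,"rx":0,"ry":0,"rz":0,"hand":0.082},{"dx":0,"dy":0,"dz":0,"rx":0,"ry":0,"rz":0,"hand":0.082},{"dx":0,"dy":0,"dz":0,"rx":0,"ry":0,"rz":0,"hand":0.082}]'; echo; python3 -m pendant '[{"dx":0,"dy":0,"dz":0,"rx":0,"ry":0,"rz":0,"hand":0.06},{"dx":0,"dy":0,"dz":0,"rx":0,"ry":0,"rz":0,"hand":0.045},{"dx":0,"dy":0,"dz":0,"rx":0,"ry":0,"rz":0,"hand":0.02},{"dx":0,"dy":0,"dz":0,"rx":0,"ry":0,"rz":0,"hand":0.02},{"dx":0,"dy":0,"dz":0,"rx":0,"ry":0,"rz":0,"hand":0.02},{"dx":0,"dy":0,"dz":0,"rx":0,"ry":0,"rz":0,"hand":0.02},{"dx":0,"dy":0,"dz":0,"rx":0,"ry":0,"rz":0,"hand":0.02}]' 40; echo;python3 st.py; python3 -c "
from h import *
im=snap('side'); print(onz(np.load('pics/topj.npy',allow_pickle=True).item(),266,213,.114), onz(im,263.5,178,.114))"
```

```text
clock: 15.88
position: [0.4516, 0.1067, 0.0906]
ee_rot: [0.0, 0.707, 0.708, 0.0]
contact_force: [-0.2, -0.4, 0.3]
width: 0.0819
gripper_force: 0.0

clock: 16.47
position: [0.4518, 0.106, 0.0913]
ee_rot: [0.001, 0.707, 0.707, 0.001]
contact_force: [0.3, 0.1, 6.8]
width: 0.0489
gripper_force: 40.9

yawx 90.0 tilt [ 2.1e-03  2.0e-04 -1.0e+00] [0.4518 0.106  0.0913] [0.08 0.24 1.95 0.   0.95 0.08] 16.4667 0.04886708822093451 40.8711576461792 [0.3 0.1 6.8]
[0.4547618 0.106203  0.114    ] [0.45403651 0.10953643 0.114     ]
```

```bash
python3 -m pendant '[{"dx":0,"dy":0,"dz":-0.01,"rx":0,"ry":0,"rz":0,"hand":0.02},{"dx":0,"dy":0,"dz":-0.02,"rx":0,"ry":0,"rz":0,"hand":0.02},{"dx":0,"dy":0,"dz":-0.02,"rx":0,"ry":0,"rz":0,"hand":0.02},{"dx":0,"dy":0,"dz":-0.02,"rx":0,"ry":0,"rz":0,"hand":0.02},{"dx":0.011,"dy":-0.003,"dz":-0.01,"rx":0,"ry":0,"rz":0,"hand":0.02},{"dx":0.025,"dy":-0.008,"dz":0,"rx":0,"ry":0,"rz":0,"hand":0.02},{"dx":0.03,"dy":-0.009,"dz":0,"rx":0,"ry":0,"rz":0,"hand":0.02},{"dx":0.03,"dy":-0.009,"dz":0,"rx":0,"ry":0,"rz":0,"hand":0.02},{"dx":0.03,"dy":-0.009,"dz":0,"rx":0,"ry":0,"rz":0,"hand":0.02},{"dx":0.025,"dy":-0.008,"dz":0,"rx":0,"ry":0,"rz":0,"hand":0.02},{"dx":0.018,"dy":-0.006,"dz":0,"rx":0,"ry":0,"rz":0,"hand":0.02},{"dx":0,"dy":0,"dz":0,"rx":0,"ry":0,"rz":0,"hand":0.02}]';echo; python3 -m pendant '[{"dx":0,"dy":0,"dz":0.01,"rx":0,"ry":0,"rz":0,"hand":0.02},{"dx":0,"dy":0,"dz":0.02,"rx":0,"ry":0,"rz":0,"hand":0.02},{"dx":0,"dy":0,"dz":0.02,"rx":0,"ry":0,"rz":0,"hand":0.02},{"dx":0,"dy":0,"dz":0.015,"rx":0,"ry":0,"rz":0,"hand":0.02},{"dx":0,"dy":0,"dz":0.01,"rx":0,"ry":0,"rz":0,"hand":0.02},{"dx":0,"dy":0,"dz":0.004,"rx":0,"ry":0,"rz":0,"hand":0.02},{"dx":0,"dy":0,"dz":0.001,"rx":0,"ry":0,"rz":0,"hand":0.02},{"dx":0,"dy":0,"dz":0,"rx":0,"ry":0,"rz":0,"hand":0.02},{"dx":0,"dy":0,"dz":0,"rx":0,"ry":0,"rz":0,"hand":0.02}]'; echo; python3 st.py
```

```text
clock: 17.52
position: [0.3974, 0.2779, 0.1699]
ee_rot: [-0.001, 0.706, 0.708, 0.0]
contact_force: [0.3, 0.9, -2.2]
width: 0.0487
gripper_force: 42.1

clock: 18.27
position: [0.3981, 0.2731, 0.0912]
ee_rot: [-0.0, 0.707, 0.707, -0.001]
contact_force: [-4.1, -2.0, 12.8]
width: 0.0482
gripper_force: 43.4

yawx 89.95 tilt [-0.0023 -0.0018 -1.    ] [0.3981 0.2731 0.0912] [ 0.46  0.27  1.91 -0.    0.97  0.46] 18.2667 0.048220253967969244 43.378034234046936 [-4.1 -2.  12.8]
```

```bash
python3 -m pendant '[{"dx":0,"dy":0,"dz":0,"rx":0,"ry":0,"rz":0,"hand":0.055},{"dx":0,"dy":0,"dz":0,"rx":0,"ry":0,"rz":0,"hand":0.065},{"dx":0,"dy":0,"dz":0,"rx":0,"ry":0,"rz":0,"hand":0.075},{"dx":0,"dy":0,"dz":0,"rx":0,"ry":0,"rz":0,"hand":0.075},{"dx":0,"dy":0,"dz":0,"rx":0,"ry":0,"rz":0,"hand":0.075},{"dx":0,"dy":0,"dz":-0.01,"rx":0,"ry":0,"rz":0,"hand":0.075},{"dx":0,"dy":0,"dz":-0.02,"rx":0,"ry":0,"rz":0,"hand":0.075},{"dx":0,"dy":0,"dz":-0.03,"rx":0,"ry":0,"rz":0,"hand":0.075},{"dx":0,"dy":0,"dz":-0.03,"rx":0,"ry":0,"rz":0,"hand":0.075},{"dx":0,"dy":0,"dz":-0.02,"rx":0,"ry":0,"rz":0,"hand":0.075},{"dx":0,"dy":0,"dz":0,"rx":0,"ry":0,"rz":0,"hand":0.075}]'; python3 st.py; python3 - <<'E'
from h import *
ims=[snap('top') for _ in range(4)]
im=ims[0]; f=np.mean([i['frame'] for i in ims],0); im['frame']=f; np.save('pics/topox.npy',im,allow_pickle=True)
S=8
fu=cv2.resize(f.astype(np.float32),None,fx=S,fy=S,interpolation=cv2.INTER_CUBIC).clip(0,255).astype(np.uint8)
pix=lambda p:((np.array(p)+.5)/S-.5)
x0,y0,x1,y1=278*S,192*S,306*S,222*S
sub=fu[y0:y1,x0:x1].astype(int)
m=((sub.max(2)<170)|(sub[:,:,2]-sub[:,:,0]>40)).astype(np.uint8)*255
c=max(cv2.findContours(m,cv2.RETR_EXTERNAL,cv2.CHAIN_APPROX_NONE)[0],key=cv2.contourArea)
c=c+np.array([x0,y0]); r=cv2.minAreaRect(c)
P=np.array([onz(im,*pix(q),.033)[:2] for q in cv2.boxPoints(r)]); d=P[1]-P[0]; e=P[2]-P[1]
print(P.mean(0).round(4),P.round(4).tolist(),np.linalg.norm(d).round(4),np.linalg.norm(e).round(4),np.degrees(np.arctan2(d[1],d[0])),np.degrees(np.arctan2(e[1],e[0])))
a=fu[180*S:250*S:2,165*S:345*S:2,::-1]; cv2.imwrite('pics/t6.png',a); print(a.shape)
E
```

```text
clock: 19.18
position: [0.4017, 0.2763, 0.2046]
ee_rot: [0.002, 0.707, 0.707, 0.004]
contact_force: [0.4, 0.3, -0.4]
width: 0.0752
gripper_force: 0.0
yawx 90.03 tilt [ 0.0084  0.004  -1.    ] [0.4017 0.2763 0.2046] [ 0.46  0.16  1.73 -0.    1.24  0.46] 19.1833 0.07523564749538689 0.0 [ 0.4  0.3 -0.4]
[0.4858 0.0299] [[0.5114, 0.0496], [0.5167, 0.0198], [0.4603, 0.0103], [0.4551, 0.04]] 0.0303 0.0572 -80.0206729841317 -170.43653132914673
(280, 720, 3)
```

View pics/t6.png

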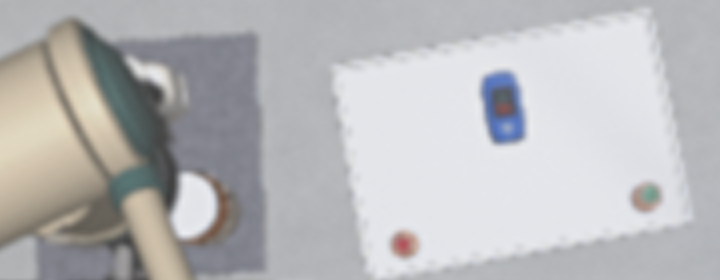

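The oximeter is now unobstructed, with its centre at (.486,.030) and its length at yaw 9.8°. The jar stands on the mat and both vials are untouched. I'll move over it and turn 80°.

```bash
python3 -m pendant '[{"dx":-0.0306,"dy":0.0107,"dz":0,"rx":0,"ry":0,"rz":0,"hand":0.06},{"dx":-0.0306,"dy":0.0107,"dz":0,"rx":0,"ry":0,"rz":0,"hand":0.06},{"dx":-0.0306,"dy":0.0107,"dz":0,"rx":0,"ry":0,"rz":0,"hand":0.06},{"dx":-0.0306,"dy":0.0107,"dz":0,"rx":0,"ry":0,"rz":0,"hand":0.06},{"dx":-0.0306,"dy":0.0107,"dz":0,"rx":0,"ry":0,"rz":0,"hand":0.06},{"dx":-0.0306,"dy":0.0107,"dz":0,"rx":0,"ry":0,"rz":0,"hand":0.06},{"dx":-0.0306,"dy":0.0107,"dz":0,"rx":0,"ry":0,"rz":0,"hand":0.06},{"dx":-0.0306,"dy":0.0112,"dz":0,"rx":0,"ry":0,"rz":0,"hand":0.06}]'; echo; python3 -m pendant '[{"dx":0,"dy":0,"dz":0,"rx":0,"ry":0,"rz":7,"hand":0.06},{"dx":0,"dy":0,"dz":0.01,"rx":0,"ry":0,"rz":7,"hand":0.06},{"dx":0,"dy":0,"dz":0.01,"rx":0,"ry":0,"rz":7,"hand":0.06},{"dx":0,"dy":0,"dz":0.01,"rx":0,"ry":0,"rz":7,"hand":0.06},{"dx":0,"dy":0,"dz":0.01,"rx":0,"ry":0,"rz":7,"hand":0.06},{"dx":0,"dy":0,"dz":0.01,"rx":0,"ry":0,"rz":7,"hand":0.06},{"dx":0,"dy":0,"dz":0.01,"rx":0,"ry":0,"rz":7,"hand":0.06},{"dx":0,"dy":0,"dz":0.01,"rx":0,"ry":0,"rz":7,"hand":0.06},{"dx":0,"dy":0,"dz":0.01,"rx":0,"ry":0,"rz":7,"hand":0.06},{"dx":0,"dy":0,"dz":0.01,"rx":0,"ry":0,"rz":7,"hand":0.06},{"dx":0,"dy":0,"dz":0.01,"rx":0,"ry":0,"rz":7,"hand":0.06},{"dx":0,"dy":0,"dz":0,"rx":0,"ry":0,"rz":3,"hand":0.06}]'; echo; python3 -m pendant '[{"dx":0,"dy":0,"dz":0,"rx":0,"ry":0,"rz":0,"hand":0.06},{"dx":0,"dy":0,"dz":0,"rx":0,"ry":0,"rz":0,"hand":0.06}]' ;echo; python3 st.py
```

```text
clock: 20.05
position: [0.4843, 0.0287, 0.1985]
ee_rot: [-0.001, 0.707, 0.707, -0.001]
contact_force: [1.0, 0.8, 0.0]
width: 0.06
gripper_force: 0.0

clock: 21.05
position: [0.4823, 0.0304, 0.0968]
ee_rot: [-0.001, 0.996, 0.085, -0.004]
contact_force: [0.1, 0.2, -0.9]
width: 0.06
gripper_force: 0.0

clock: 21.22
position: [0.4843, 0.0302, 0.0991]
ee_rot: [-0.0, 0.996, 0.088, -0.001]
contact_force: [0.3, 0.1, 0.3]
width: 0.0599
gripper_force: 0.0

yawx 10.11 tilt [-2.7e-03  1.0e-04 -1.0e+00] [0.4843 0.0302 0.0991] [-0.08  0.26  1.89 -0.    0.99  1.31] 21.2167 0.05987612934481839 0.0 [0.3 0.1 0.3]
```

```bash
python3 -m pendant '[{"dx":0,"dy":0,"dz":0.02,"rx":0,"ry":0,"rz":0,"hand":0.06},{"dx":0,"dy":0,"dz":0.02,"rx":0,"ry":0,"rz":0,"hand":0.06},{"dx":0,"dy":0,"dz":0.02,"rx":0,"ry":0,"rz":0,"hand":0.06},{"dx":0,"dy":0,"dz":0.015,"rx":0,"ry":0,"rz":0,"hand":0.06},{"dx":0,"dy":0,"dz":0.01,"rx":0,"ry":0,"rz":0,"hand":0.06},{"dx":0,"dy":0,"dz":0.004,"rx":0,"ry":0,"rz":0,"hand":0.06},{"dx":0,"dy":0,"dz":0,"rx":0,"ry":0,"rz":0,"hand":0.06},{"dx":0,"dy":0,"dz":0,"rx":0,"ry":0,"rz":0,"hand":0.06}]'; echo; python3 -m pendant '[{"dx":0,"dy":0,"dz":0,"rx":0,"ry":0,"rz":0,"hand":0.045},{"dx":0,"dy":0,"dz":0,"rx":0,"ry":0,"rz":0,"hand":0.035},{"dx":0,"dy":0,"dz":0,"rx":0,"ry":0,"rz":0,"hand":0.015},{"dx":0,"dy":0,"dz":0,"rx":0,"ry":0,"rz":0,"hand":0.015},{"dx":0,"dy":0,"dz":0,"rx":0,"ry":0,"rz":0,"hand":0.015},{"dx":0,"dy":0,"dz":0,"rx":0,"ry":0,"rz":0,"hand":0.015}]' 25; echo;python3 st.py
python3 -m pendant '[{"dx":0,"dy":0,"dz":-0.01,"rx":0,"ry":0,"rz":0,"hand":0.015},{"dx":0,"dy":0,"dz":-0.02,"rx":0,"ry":0,"rz":0,"hand":0.015},{"dx":0,"dy":0,"dz":-0.02,"rx":0,"ry":0,"rz":0,"hand":0.015},{"dx":0,"dy":0,"dz":-0.02,"rx":0,"ry":0,"rz":0,"hand":0.015},{"dx":0,"dy":0,"dz":-0.02,"rx":0,"ry":0,"rz":0,"hand":0.015},{"dx":0,"dy":0,"dz":0,"rx":0,"ry":0,"rz":0,"hand":0.015},{"dx":0,"dy":0,"dz":0,"rx":0,"ry":0,"rz":0,"hand":0.015}]'; echo; python3 st.py
```

```text
clock: 21.88
position: [0.4854, 0.0302, 0.0114]
ee_rot: [0.0, 0.996, 0.088, 0.0]
contact_force: [-0.5, -0.5, -0.0]
width: 0.06
gripper_force: 0.0

clock: 22.38
position: [0.4858, 0.0302, 0.0122]
ee_rot: [0.0, 0.996, 0.087, 0.001]
contact_force: [-1.2, -0.3, 5.8]
width: 0.0314
gripper_force: 25.1

yawx 10.03 tilt [ 1.9e-03 -2.0e-04 -1.0e+00] [0.4858 0.0302 0.0122] [-0.08  0.38  2.   -0.    0.76  1.31] 22.3833 0.031399087144203586 25.130259485158604 [-1.2 -0.3  5.8]
clock: 22.97
position: [0.4858, 0.0301, 0.1022]
ee_rot: [0.0, 0.996, 0.087, 0.001]
contact_force: [-0.2, 0.4, -0.7]
width: 0.0314
gripper_force: 25.2

yawx 10.03 tilt [ 2.7e-03 -3.0e-04 -1.0e+00] [0.4858 0.0301 0.1022] [-0.08  0.26  1.89 -0.    0.99  1.31] 22.9667 0.0314393181535952 25.20414219761733 [-0.2  0.4 -0.7]
```

```bash
python3 - <<'E'
from h import *
im=np.load('pics/topavg.npy',allow_pickle=True).item(); f=im['frame']
S=8
V=cv2.resize(f.astype(np.float32),None,fx=S,fy=S,interpolation=cv2.INTER_CUBIC).mean(2)
pix=lambda p:((np.array(p)+.5)/S-.5)
for t in(115,130,145):
    m=np.zeros(V.shape,np.uint8); b=[int(k*S) for k in(362,180,436,246)]; m[b[1]:b[3],b[0]:b[2]]=(V<t)[b[1]:b[3],b[0]:b[2]]*255
    c=max(cv2.findContours(m,cv2.RETR_EXTERNAL,cv2.CHAIN_APPROX_NONE)[0],key=cv2.contourArea)
    r=cv2.minAreaRect(c); P=np.array([onz(im,*pix(q),.010)[:2] for q in cv2.boxPoints(r)]); d=P[1]-P[0]; e=P[2]-P[1]
    C=P.mean(0); print(C.round(4),np.linalg.norm(d).round(4),np.linalg.norm(e).round(4),np.degrees(np.arctan2(d[1],d[0])).round(1),np.degrees(np.arctan2(e[1],e[0])).round(1))
s=manip.get_state(); M=rot(s['ee_rot']); print((M.T@np.array([*(C-[.4857,.0302]),0])).round(4))
E
```

```text
[ 0.4631 -0.3261] 0.1323 0.1602 -76.9 -169.3
[ 0.4631 -0.3262] 0.1343 0.162 -77.0 -169.4
[ 0.4633 -0.3262] 0.1366 0.1643 -77.0 -169.4
[-8.41e-02  3.47e-01  1.00e-04]
```

```bash
python3 -m pendant '[{"dx":-0.004,"dy":0.0150,"dz":0,"rx":0,"ry":0,"rz":0,"hand":0.015},{"dx":-0.0075,"dy":0.0310,"dz":0,"rx":0,"ry":0,"rz":0,"hand":0.015},{"dx":-0.0075,"dy":0.0310,"dz":0,"rx":0,"ry":0,"rz":0,"hand":0.015},{"dx":-0.0075,"dy":0.0310,"dz":0,"rx":0,"ry":0,"rz":0,"hand":0.015},{"dx":-0.0075,"dy":0.0310,"dz":0,"rx":0,"ry":0,"rz":0,"hand":0.015},{"dx":-0.0075,"dy":0.0310,"dz":0,"rx":0,"ry":0,"rz":0,"hand":0.015},{"dx":-0.0075,"dy":0.0310,"dz":0,"rx":0,"ry":0,"rz":0,"hand":0.015},{"dx":-0.0075,"dy":0.0310,"dz":0,"rx":0,"ry":0,"rz":0,"hand":0.015},{"dx":-0.0075,"dy":0.0310,"dz":0,"rx":0,"ry":0,"rz":0,"hand":0.015},{"dx":-0.0075,"dy":0.0310,"dz":0,"rx":0,"ry":0,"rz":0,"hand":0.015},{"dx":-0.0075,"dy":0.0310,"dz":0,"rx":0,"ry":0,"rz":0,"hand":0.015},{"dx":-0.005,"dy":0.022,"dz":0,"rx":0,"ry":0,"rz":0,"hand":0.015}]'; echo; python3 -m pendant '[{"dx":0,"dy":0,"dz":0.01,"rx":0,"ry":0,"rz":0,"hand":0.015},{"dx":0,"dy":0,"dz":0.02,"rx":0,"ry":0,"rz":0,"hand":0.015},{"dx":0,"dy":0,"dz":0.02,"rx":0,"ry":0,"rz":0,"hand":0.015},{"dx":0,"dy":0,"dz":0.02,"rx":0,"ry":0,"rz":0,"hand":0.015},{"dx":0,"dy":0,"dz":0.01,"rx":0,"ry":0,"rz":0,"hand":0.015},{"dx":0,"dy":0,"dz":0.006,"rx":0,"ry":0,"rz":0,"hand":0.015},{"dx":0,"dy":0,"dz":0.003,"rx":0,"ry":0,"rz":0,"hand":0.015},{"dx":0,"dy":0,"dz":0.001,"rx":0,"ry":0,"rz":0,"hand":0.015},{"dx":0,"dy":0,"dz":0,"rx":0,"ry":0,"rz":0,"hand":0.015},{"dx":0,"dy":0,"dz":0,"rx":0,"ry":0,"rz":0,"hand":0.015}]'; echo; python3 st.py
```

```text
clock: 23.97
position: [0.4617, -0.3285, 0.0995]
ee_rot: [-0.0, 0.996, 0.087, -0.001]
contact_force: [-0.6, 0.9, -0.6]
width: 0.0314
gripper_force: 25.2

clock: 24.8
position: [0.4634, -0.3265, 0.0119]
ee_rot: [0.001, 0.996, 0.087, 0.001]
contact_force: [-0.3, 0.3, -0.2]
width: 0.0312
gripper_force: 25.2

yawx 10.03 tilt [ 0.0014 -0.0013 -1.    ] [ 0.4634 -0.3265  0.0119] [-0.74  0.47  1.82 -0.    0.85  0.66] 24.8 0.03119270634667012 25.21557018480962 [-0.3  0.3 -0.2]
```

```bash
python3 -m pendant '[{"dx":0,"dy":0,"dz":0.001,"rx":0,"ry":0,"rz":0,"hand":0.015},{"dx":0,"dy":0,"dz":0,"rx":0,"ry":0,"rz":0,"hand":0.04},{"dx":0,"dy":0,"dz":0,"rx":0,"ry":0,"rz":0,"hand":0.055},{"dx":0,"dy":0,"dz":0,"rx":0,"ry":0,"rz":0,"hand":0.055},{"dx":0,"dy":0,"dz":0,"rx":0,"ry":0,"rz":0,"hand":0.055},{"dx":0,"dy":0,"dz":-0.01,"rx":0,"ry":0,"rz":0,"hand":0.055},{"dx":0,"dy":0,"dz":-0.02,"rx":0,"ry":0,"rz":0,"hand":0.055},{"dx":0,"dy":0,"dz":-0.03,"rx":0,"ry":0,"rz":0,"hand":0.055},{"dx":0,"dy":0,"dz":-0.03,"rx":0,"ry":0,"rz":0,"hand":0.055}]'; echo; python3 -m pendant '[{"dx":0,"dy":0,"dz":-0.02,"rx":0,"ry":0,"rz":-7,"hand":0.082},{"dx":0,"dy":0,"dz":-0.02,"rx":0,"ry":0,"rz":-7,"hand":0.082},{"dx":0,"dy":0,"dz":-0.02,"rx":0,"ry":0,"rz":-7,"hand":0.082},{"dx":0,"dy":0,"dz":-0.02,"rx":0,"ry":0,"rz":-7,"hand":0.082},{"dx":0,"dy":0,"dz":-0.02,"rx":0,"ry":0,"rz":-7,"hand":0.082},{"dx":0,"dy":0,"dz":0,"rx":0,"ry":0,"rz":-7,"hand":0.082},{"dx":0,"dy":0,"dz":0,"rx":0,"ry":0,"rz":-7,"hand":0.082},{"dx":0,"dy":0,"dz":0,"rx":0,"ry":0,"rz":-7,"hand":0.082},{"dx":0,"dy":0,"dz":0,"rx":0,"ry":0,"rz":-7,"hand":0.082},{"dx":0,"dy":0,"dz":0,"rx":0,"ry":0,"rz":-7,"hand":0.082},{"dx":0,"dy":0,"dz":0,"rx":0,"ry":0,"rz":-7,"hand":0.082},{"dx":0,"dy":0,"dz":0,"rx":0,"ry":0,"rz":-3,"hand":0.082}]'; echo; python3 -m pendant '[{"dx":0,"dy":0,"dz":0,"rx":0,"ry":0,"rz":0,"hand":0.082},{"dx":0,"dy":0,"dz":0,"rx":0,"ry":0,"rz":0,"hand":0.082},{"dx":0,"dy":0,"dz":0,"rx":0,"ry":0,"rz":0,"hand":0.082}]' ;echo; python3 st.py; python3 -c "
from h import *
im=snap('side'); im2=snap('top'); np.save('pics/top7.npy',im2,allow_pickle=True); cv2.imwrite('pics/t7s.png',im['frame'][:,:,::-1])
b=cv2.resize(im2['frame'][175:260,155:435,::-1],None,fx=2.8,fy=2.8,interpolation=cv2.INTER_CUBIC); cv2.imwrite('pics/t7.png',b)"
```

```text
clock: 25.55
position: [0.4622, -0.3257, 0.1012]
ee_rot: [-0.001, 0.996, 0.087, -0.001]
contact_force: [0.6, -0.7, -0.4]
width: 0.0547
gripper_force: 0.0

clock: 26.55
position: [0.4627, -0.326, 0.2011]
ee_rot: [0.0, 0.705, 0.709, -0.0]
contact_force: [-0.6, -0.5, 0.8]
width: 0.0817
gripper_force: 0.0

clock: 26.8
position: [0.4628, -0.3261, 0.2007]
ee_rot: [0.0, 0.707, 0.707, -0.0]
contact_force: [-0.1, 0.2, -1.1]
width: 0.0822
gripper_force: 0.0

yawx 89.95 tilt [ 3.e-04 -3.e-04 -1.e+00] [ 0.4628 -0.3261  0.2007] [-0.74  0.28  1.58 -0.    1.28 -0.74] 26.8 0.08218259322026161 0.0 [-0.1  0.2 -1.1]
```

View pics/t7.png

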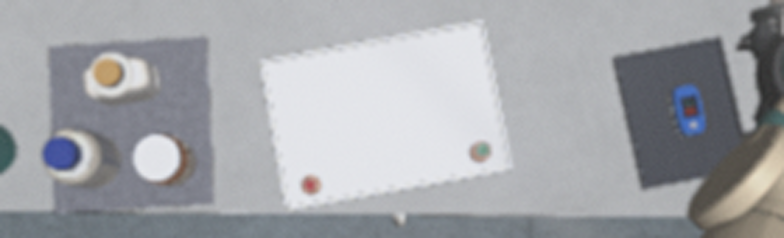

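The oximeter lies in the middle of the steel tray at (690,108) in the crop. All three containers are upright on the mat. I'll check their mat positions from this image before fetching them back.

```bash
python3 - <<'E'
from h import *
ims=[snap('top') for _ in range(4)]
im=ims[0]; f=np.mean([i['frame'] for i in ims],0)
S=8
fu=cv2.resize(f.astype(np.float32),None,fx=S,fy=S,interpolation=cv2.INTER_CUBIC).clip(0,255).astype(np.uint8)
pix=lambda p:((np.array(p)+.5)/S-.5)
R_,G,B=[fu[:,:,i].astype(int) for i in range(3)]; H,Sa,V=cv2.split(cv2.cvtColor(fu,cv2.COLOR_RGB2HSV))
def big(m,box,k=9):
    x0,y0,x1,y1=[int(b*S) for b in box]; mm=np.zeros(m.shape,np.uint8); mm[y0:y1,x0:x1]=m[y0:y1,x0:x1]*255
    mm=cv2.morphologyEx(mm,cv2.MORPH_OPEN,np.ones((k,k)))
    return max(cv2.findContours(mm,cv2.RETR_EXTERNAL,cv2.CHAIN_APPROX_NONE)[0],key=cv2.contourArea)
def show(n,c,z):
    M=cv2.moments(c); p=pix([M['m10']/M['m00'],M['m01']/M['m00']]); (x,y),r=cv2.minEnclosingCircle(c); e=pix([x,y])
    print(n,onz(im,*p,z).round(4)[:2],onz(im,*e,z).round(4)[:2],'r',round(r/S,2))
show('cap',big((B-R_>60)&(B-G>60),(168,220,190,240)),.169)
show('seal',big((H>10)&(H<28)&(Sa>70)&(V>150),(185,190,203,208)),.130)
show('lid',big((V>215)&(Sa<25),(198,218,226,245),31),.114)
E
```

```text
cap [0.3998 0.3635] [0.3995 0.3632] r 5.31
seal [0.4896 0.326 ] [0.4899 0.3259] r 4.67
lid [0.3993 0.2736] [0.3991 0.2735] r 7.79
```

```bash
python3 - <<'E'
from h import *
im=np.load('pics/side0.npy',allow_pickle=True).item()
A=im['frame']; B7=cv2.imread('pics/t7s.png')[:,:,::-1]
s5=cv2.imread('pics/s5.png')[:,:,::-1]; C=np.zeros_like(A); C[80:280,100:400]=cv2.resize(s5,(300,200),interpolation=cv2.INTER_AREA)
def cen(F,fn,box):
    S=6; fu=cv2.resize(cv2.GaussianBlur(F,(3,3),0).astype(np.float32),None,fx=S,fy=S,interpolation=cv2.INTER_CUBIC).clip(0,255).astype(np.uint8)
    m=fn(fu.astype(int),cv2.cvtColor(fu,cv2.COLOR_RGB2HSV).astype(int)); mm=np.zeros(m.shape,np.uint8); b=[k*S for k in box]; mm[b[1]:b[3],b[0]:b[2]]=m[b[1]:b[3],b[0]:b[2]]*255
    mm=cv2.morphologyEx(mm,cv2.MORPH_OPEN,np.ones((9,9)))
    c=max(cv2.findContours(mm,cv2.RETR_EXTERNAL,cv2.CHAIN_APPROX_NONE)[0],key=cv2.contourArea); M=cv2.moments(c)
    return (M['m10']/M['m00']+.5)/S-.5,(M['m01']/M['m00']+.5)/S-.5,cv2.contourArea(c)/S/S
blue=lambda f,h:(f[:,:,2]-f[:,:,0]>55)
ora=lambda f,h:(h[:,:,0]>10)&(h[:,:,0]<28)&(h[:,:,1]>90)&(h[:,:,2]>120)
for n,a,b,fn,ba,bb,z,d in(('cap',A,B7,blue,(260,168,285,192),(190,124,218,148),.158,(-.0266,.3436)),('seal',A,B7,ora,(300,188,322,204),(225,135,250,152),.127,(.004,.382))):
    p=cen(a,fn,ba); q=cen(b,fn,bb); P=onz(im,*p[:2],z); Q=onz(im,*q[:2],z); print(n,np.round(p,1),np.round(q,1),P.round(4)[:2],Q.round(4)[:2],'shift',(Q-P).round(4)[:2],'cmd',d)
E
```

```text
cap [271.5 178.5 169.4] [196.7 134.5 239.7] [0.4256 0.0166] [0.387  0.3786] shift [-0.0386  0.362 ] cmd (-0.0266, 0.3436)
seal [310.3 195.4  70.8] [237.5 141.7  40.8] [ 0.4879 -0.0508] [0.4935 0.3379] shift [0.0056 0.3887] cmd (0.004, 0.382)
```

```bash
python3 - <<'E'
from h import *
im=np.load('pics/side0.npy',allow_pickle=True).item()
A=im['frame']; B7=cv2.imread('pics/t7s.png')[:,:,::-1]
def cen(F,box):
    S=6; x0,y0,x1,y1=box; f=cv2.resize(F[y0:y1,x0:x1].astype(np.float32),None,fx=S,fy=S,interpolation=cv2.INTER_CUBIC)
    m=((f[:,:,2]-f[:,:,1]>40)&(f[:,:,2]-f[:,:,0]>50)).astype(np.uint8)*255; m=cv2.morphologyEx(m,cv2.MORPH_OPEN,np.ones((9,9)))
    c=max(cv2.findContours(m,cv2.RETR_EXTERNAL,cv2.CHAIN_APPROX_NONE)[0],key=cv2.contourArea); x,y,w,h=cv2.boundingRect(c); M=cv2.moments(c)
    return np.array([x0+(M['m10']/M['m00']+.5)/S-.5,y0+(M['m01']/M['m00']+.5)/S-.5,w/S,h/S,cv2.contourArea(c)/36])
for F,b,tr in((A,(255,165,290,196),(.4263,.0167)),(B7,(185,120,222,150),(.3998,.3603))):
    p=cen(F,b); print(p.round(2),onz(im,*p[:2],.158)[:2].round(4),'expect px',np.round(proj(im,[*tr,.158]),2),'+3mm y',np.round(proj(im,[tr[0],tr[1]+.003,.158]),2))
for tr,q in(((.4863,-.057),(310.3,195.4)),((.4903,.325),(237.5,141.7))): print('seal',q,np.round(proj(im,[*tr,.127]),2))
E
```

```text
[271.48 178.62  13.5   15.   179.42] [0.4252 0.016 ] expect px [271.75 178.39] +3mm y [271.1  177.91]
[202.33 134.94  11.17  11.5  106.06] [0.399  0.3664] expect px [203.42 135.53] +3mm y [203.01 135.21]
seal (310.3, 195.4) [311.25 196.68]
seal (237.5, 141.7) [238.45 143.35]
```

```bash
python3 -m pendant '[{"dx":0.02,"dy":-0.004,"dz":0,"rx":0,"ry":0,"rz":0,"hand":0.08},{"dx":0.04,"dy":-0.004,"dz":0,"rx":0,"ry":0,"rz":0,"hand":0.08},{"dx":0.04,"dy":-0.004,"dz":0,"rx":0,"ry":0,"rz":0,"hand":0.08},{"dx":0.04,"dy":-0.004,"dz":0,"rx":0,"ry":0,"rz":0,"hand":0.08},{"dx":0.04,"dy":-0.004,"dz":0,"rx":0,"ry":0,"rz":0,"hand":0.08},{"dx":0.04,"dy":-0.004,"dz":0,"rx":0,"ry":0,"rz":0,"hand":0.08},{"dx":0.04,"dy":-0.004,"dz":0,"rx":0,"ry":0,"rz":0,"hand":0.08},{"dx":0.04,"dy":-0.004,"dz":0,"rx":0,"ry":0,"rz":0,"hand":0.08},{"dx":0.04,"dy":-0.004,"dz":0,"rx":0,"ry":0,"rz":0,"hand":0.08},{"dx":0.04,"dy":-0.004,"dz":0,"rx":0,"ry":0,"rz":0,"hand":0.08},{"dx":0.04,"dy":-0.004,"dz":0,"rx":0,"ry":0,"rz":0,"hand":0.08},{"dx":0.04,"dy":-0.004,"dz":0,"rx":0,"ry":0,"rz":0,"hand":0.08}]'; echo; python3 -m pendant '[{"dx":0.04,"dy":-0.004,"dz":0,"rx":0,"ry":0,"rz":0,"hand":0.08},{"dx":0.04,"dy":-0.004,"dz":0,"rx":0,"ry":0,"rz":0,"hand":0.08},{"dx":0.035,"dy":-0.004,"dz":0,"rx":0,"ry":0,"rz":0,"hand":0.08},{"dx":0.025,"dy":-0.003,"dz":0,"rx":0,"ry":0,"rz":0,"hand":0.08},{"dx":0,"dy":0,"dz":0,"rx":0,"ry":0,"rz":0,"hand":0.08},{"dx":0,"dy":0,"dz":0,"rx":0,"ry":0,"rz":0,"hand":0.08},{"dx":0,"dy":0,"dz":0,"rx":0,"ry":0,"rz":0,"hand":0.08}]'; echo; python3 st.py
```

```text
clock: 28.1
position: [0.4141, 0.1357, 0.2006]
ee_rot: [0.0, 0.707, 0.707, 0.0]
contact_force: [1.4, -0.7, -0.2]
width: 0.0801
gripper_force: 0.0

clock: 28.68
position: [0.3994, 0.2733, 0.2001]
ee_rot: [0.0, 0.707, 0.707, -0.001]
contact_force: [-0.3, -1.0, 0.2]
width: 0.0801
gripper_force: 0.0

yawx 90.04 tilt [-4.0e-04 -1.1e-03 -1.0e+00] [0.3994 0.2733 0.2001] [ 0.46  0.16  1.74 -0.    1.24  0.46] 28.6833 0.08008113632669799 0.0 [-0.3 -1.   0.2]
```

```bash
python3 -m pendant '[{"dx":0,"dy":0,"dz":0.02,"rx":0,"ry":0,"rz":0,"hand":0.08},{"dx":0,"dy":0,"dz":0.02,"rx":0,"ry":0,"rz":0,"hand":0.08},{"dx":0,"dy":0,"dz":0.02,"rx":0,"ry":0,"rz":0,"hand":0.08},{"dx":0,"dy":0,"dz":0.02,"rx":0,"ry":0,"rz":0,"hand":0.08},{"dx":0,"dy":0,"dz":0.014,"rx":0,"ry":0,"rz":0,"hand":0.08},{"dx":0,"dy":0,"dz":0.01,"rx":0,"ry":0,"rz":0,"hand":0.08},{"dx":0,"dy":0,"dz":0.005,"rx":0,"ry":0,"rz":0,"hand":0.08},{"dx":0,"dy":0,"dz":0,"rx":0,"ry":0,"rz":0,"hand":0.08},{"dx":0,"dy":0,"dz":0,"rx":0,"ry":0,"rz":0,"hand":0.08}]'; echo; python3 -m pendant '[{"dx":0,"dy":0,"dz":0,"rx":0,"ry":0,"rz":0,"hand":0.06},{"dx":0,"dy":0,"dz":0,"rx":0,"ry":0,"rz":0,"hand":0.045},{"dx":0,"dy":0,"dz":0,"rx":0,"ry":0,"rz":0,"hand":0.02},{"dx":0,"dy":0,"dz":0,"rx":0,"ry":0,"rz":0,"hand":0.02},{"dx":0,"dy":0,"dz":0,"rx":0,"ry":0,"rz":0,"hand":0.02},{"dx":0,"dy":0,"dz":0,"rx":0,"ry":0,"rz":0,"hand":0.02},{"dx":0,"dy":0,"dz":0,"rx":0,"ry":0,"rz":0,"hand":0.02}]' 40; echo;python3 st.py;  python3 -m pendant '[{"dx":0,"dy":0,"dz":-0.01,"rx":0,"ry":0,"rz":0,"hand":0.02},{"dx":0,"dy":0,"dz":-0.02,"rx":0,"ry":0,"rz":0,"hand":0.02},{"dx":0,"dy":0,"dz":-0.02,"rx":0,"ry":0,"rz":0,"hand":0.02},{"dx":0,"dy":0,"dz":-0.02,"rx":0,"ry":0,"rz":0,"hand":0.02},{"dx":-0.011,"dy":0.003,"dz":-0.01,"rx":0,"ry":0,"rz":0,"hand":0.02},{"dx":-0.025,"dy":0.008,"dz":0,"rx":0,"ry":0,"rz":0,"hand":0.02},{"dx":-0.03,"dy":0.009,"dz":0,"rx":0,"ry":0,"rz":0,"hand":0.02},{"dx":-0.03,"dy":0.009,"dz":0,"rx":0,"ry":0,"rz":0,"hand":0.02},{"dx":-0.03,"dy":0.009,"dz":0,"rx":0,"ry":0,"rz":0,"hand":0.02},{"dx":-0.025,"dy":0.008,"dz":0,"rx":0,"ry":0,"rz":0,"hand":0.02},{"dx":-0.017,"dy":0.006,"dz":0,"rx":0,"ry":0,"rz":0,"hand":0.02},{"dx":0,"dy":0,"dz":0,"rx":0,"ry":0,"rz":0,"hand":0.02}]';echo; python3 -m pendant '[{"dx":0,"dy":0,"dz":0,"rx":0,"ry":0,"rz":0,"hand":0.02},{"dx":0,"dy":0,"dz":0.01,"rx":0,"ry":0,"rz":0,"hand":0.02},{"dx":0,"dy":0,"dz":0.02,"rx":0,"ry":0,"rz":0,"hand":0.02},{"dx":0,"dy":0,"dz":0.02,"rx":0,"ry":0,"rz":0,"hand":0.02},{"dx":0,"dy":0,"dz":0.014,"rx":0,"ry":0,"rz":0,"hand":0.02},{"dx":0,"dy":0,"dz":0.007,"rx":0,"ry":0,"rz":0,"hand":0.02},{"dx":0,"dy":0,"dz":0,"rx":0,"ry":0,"rz":0,"hand":0.02},{"dx":0,"dy":0,"dz":0,"rx":0,"ry":0,"rz":0,"hand":0.02},{"dx":0,"dy":0,"dz":0,"rx":0,"ry":0,"rz":0,"hand":0.02}]'; echo; python3 st.py
```

```text
clock: 29.43
position: [0.4001, 0.2731, 0.0916]
ee_rot: [0.0, 0.707, 0.707, 0.0]
contact_force: [0.0, 0.2, 0.6]
width: 0.0799
gripper_force: 0.0

clock: 30.02
position: [0.4001, 0.2742, 0.0923]
ee_rot: [0.0, 0.707, 0.707, 0.001]
contact_force: [-1.4, -0.0, 6.0]
width: 0.0489
gripper_force: 40.9

yawx 90.04 tilt [ 1.7e-03  7.0e-04 -1.0e+00] [0.4001 0.2742 0.0923] [ 0.46  0.27  1.9  -0.    0.97  0.46] 30.0167 0.04890855192095922 40.930017828941345 [-1.4 -0.   6. ]
clock: 31.02
position: [0.4525, 0.102, 0.1708]
ee_rot: [0.001, 0.708, 0.706, -0.001]
contact_force: [0.9, 0.2, -1.1]
width: 0.0487
gripper_force: 42.0

clock: 31.77
position: [0.4523, 0.1062, 0.1011]
ee_rot: [0.001, 0.707, 0.707, 0.001]
contact_force: [-0.3, 0.3, -1.5]
width: 0.0487
gripper_force: 42.0

yawx 90.05 tilt [ 1.7e-03  1.0e-04 -1.0e+00] [0.4523 0.1062 0.1011] [ 0.08  0.23  1.93 -0.    0.98  0.08] 31.7667 0.04868818064637219 41.981667280197144 [-0.3  0.3 -1.5]
```

```bash
python3 -m pendant '[{"dx":0,"dy":0,"dz":0.005,"rx":0,"ry":0,"rz":0,"hand":0.02},{"dx":0,"dy":0,"dz":0.003,"rx":0,"ry":0,"rz":0,"hand":0.02},{"dx":0,"dy":0,"dz":0.0007,"rx":0,"ry":0,"rz":0,"hand":0.02},{"dx":0,"dy":0,"dz":0,"rx":0,"ry":0,"rz":0,"hand":0.02},{"dx":0,"dy":0,"dz":0,"rx":0,"ry":0,"rz":0,"hand":0.02}]'; echo; python3 -m pendant '[{"dx":0,"dy":0,"dz":0,"rx":0,"ry":0,"rz":0,"hand":0.055},{"dx":0,"dy":0,"dz":0,"rx":0,"ry":0,"rz":0,"hand":0.065},{"dx":0,"dy":0,"dz":0,"rx":0,"ry":0,"rz":0,"hand":0.075},{"dx":0,"dy":0,"dz":0,"rx":0,"ry":0,"rz":0,"hand":0.075},{"dx":0,"dy":0,"dz":0,"rx":0,"ry":0,"rz":0,"hand":0.075},{"dx":0,"dy":0,"dz":-0.01,"rx":0,"ry":0,"rz":0,"hand":0.075},{"dx":0,"dy":0,"dz":-0.02,"rx":0,"ry":0,"rz":0,"hand":0.075},{"dx":0,"dy":0,"dz":-0.03,"rx":0,"ry":0,"rz":0,"hand":0.075},{"dx":0,"dy":0,"dz":-0.03,"rx":0,"ry":0,"rz":0,"hand":0.075},{"dx":0,"dy":0,"dz":-0.02,"rx":0,"ry":0,"rz":0,"hand":0.075},{"dx":0,"dy":0,"dz":0,"rx":0,"ry":0,"rz":0,"hand":0.075}]'; echo; python3 st.py; python3 -m pendant '[{"dx":0.0274,"dy":0.0048,"dz":0,"rx":0,"ry":0,"rz":0,"hand":0.075},{"dx":0.0274,"dy":0.0048,"dz":0,"rx":0,"ry":0,"rz":0,"hand":0.075},{"dx":0.0274,"dy":0.0048,"dz":0,"rx":0,"ry":0,"rz":0,"hand":0.075},{"dx":0.0274,"dy":0.0048,"dz":0,"rx":0,"ry":0,"rz":0,"hand":0.075},{"dx":0.0274,"dy":0.0048,"dz":0,"rx":0,"ry":0,"rz":0,"hand":0.075},{"dx":0.0274,"dy":0.0048,"dz":0,"rx":0,"ry":0,"rz":0,"hand":0.075},{"dx":0.0274,"dy":0.0048,"dz":0,"rx":0,"ry":0,"rz":0,"hand":0.075},{"dx":0.0274,"dy":0.0048,"dz":0,"rx":0,"ry":0,"rz":0,"hand":0.075},{"dx":0,"dy":0,"dz":0,"rx":0,"ry":0,"rz":0,"hand":0.075},{"dx":0,"dy":0,"dz":0,"rx":0,"ry":0,"rz":0,"hand":0.075},{"dx":0,"dy":0,"dz":0,"rx":0,"ry":0,"rz":0,"hand":0.075}]'; echo; python3 st.py
```

```text
clock: 32.18
position: [0.4522, 0.1059, 0.0924]
ee_rot: [0.001, 0.707, 0.707, 0.001]
contact_force: [-0.9, -0.9, 4.5]
width: 0.0487
gripper_force: 42.3

clock: 33.1
position: [0.4547, 0.1061, 0.2059]
ee_rot: [0.003, 0.707, 0.707, 0.004]
contact_force: [0.4, -0.7, 0.8]
width: 0.0754
gripper_force: 0.0

yawx 90.02 tilt [ 9.3e-03  6.0e-04 -1.0e+00] [0.4547 0.1061 0.2059] [ 0.08  0.12  1.77 -0.    1.24  0.08] 33.1 0.07535363101912938 0.0 [ 0.4 -0.7  0.8]
clock: 34.02
position: [0.4893, 0.3244, 0.2004]
ee_rot: [-0.0, 0.707, 0.707, -0.001]
contact_force: [-0.5, -0.2, -0.3]
width: 0.075
gripper_force: 0.0

yawx 90.05 tilt [-0.002  -0.0018 -1.    ] [0.4893 0.3244 0.2004] [ 0.47  0.31  1.53 -0.    1.3   0.47] 34.0167 0.07504618553361869 0.0 [-0.5 -0.2 -0.3]
```

```bash
python3 -m pendant '[{"dx":0,"dy":0,"dz":0.02,"rx":0,"ry":0,"rz":0,"hand":0.075},{"dx":0,"dy":0,"dz":0.02,"rx":0,"ry":0,"rz":0,"hand":0.075},{"dx":0,"dy":0,"dz":0.02,"rx":0,"ry":0,"rz":0,"hand":0.075},{"dx":0,"dy":0,"dz":0.015,"rx":0,"ry":0,"rz":0,"hand":0.075},{"dx":0,"dy":0,"dz":0.01,"rx":0,"ry":0,"rz":0,"hand":0.075},{"dx":0,"dy":0,"dz":0.008,"rx":0,"ry":0,"rz":0,"hand":0.075},{"dx":0,"dy":0,"dz":0,"rx":0,"ry":0,"rz":0,"hand":0.075},{"dx":0,"dy":0,"dz":0,"rx":0,"ry":0,"rz":0,"hand":0.075}]'; echo; python3 -m pendant '[{"dx":0,"dy":0,"dz":0,"rx":0,"ry":0,"rz":0,"hand":0.06},{"dx":0,"dy":0,"dz":0,"rx":0,"ry":0,"rz":0,"hand":0.045},{"dx":0,"dy":0,"dz":0,"rx":0,"ry":0,"rz":0,"hand":0.02},{"dx":0,"dy":0,"dz":0,"rx":0,"ry":0,"rz":0,"hand":0.02},{"dx":0,"dy":0,"dz":0,"rx":0,"ry":0,"rz":0,"hand":0.02},{"dx":0,"dy":0,"dz":0,"rx":0,"ry":0,"rz":0,"hand":0.02},{"dx":0,"dy":0,"dz":0,"rx":0,"ry":0,"rz":0,"hand":0.02}]' 35; echo;python3 st.py; python3 -m pendant '[{"dx":0,"dy":0,"dz":-0.01,"rx":0,"ry":0,"rz":0,"hand":0.02},{"dx":0,"dy":0,"dz":-0.02,"rx":0,"ry":0,"rz":0,"hand":0.02},{"dx":0,"dy":0,"dz":-0.02,"rx":0,"ry":0,"rz":0,"hand":0.02},{"dx":0,"dy":0,"dz":-0.02,"rx":0,"ry":0,"rz":0,"hand":0.02},{"dx":0,"dy":0,"dz":-0.02,"rx":0,"ry":0,"rz":0,"hand":0.02},{"dx":0,"dy":0,"dz":-0.02,"rx":0,"ry":0,"rz":0,"hand":0.02},{"dx":0,"dy":0,"dz":-0.02,"rx":0,"ry":0,"rz":0,"hand":0.02},{"dx":0,"dy":0,"dz":-0.01,"rx":0,"ry":0,"rz":0,"hand":0.02}]'; echo; python3 st.py
```

```text
clock: 34.68
position: [0.4902, 0.3247, 0.1087]
ee_rot: [0.0, 0.707, 0.707, -0.0]
contact_force: [-1.2, 0.0, 0.1]
width: 0.0751
gripper_force: 0.0

clock: 35.27
position: [0.4907, 0.3255, 0.1099]
ee_rot: [0.0, 0.707, 0.707, 0.001]
contact_force: [-1.0, -0.6, 6.8]
width: 0.0422
gripper_force: 34.2

yawx 90.03 tilt [ 2.2e-03  9.0e-04 -1.0e+00] [0.4907 0.3255 0.1099] [ 0.47  0.39  1.66 -0.    1.09  0.47] 35.2667 0.04219299848684879 34.17704359162599 [-1.  -0.6  6.8]
clock: 35.93
position: [0.4907, 0.3255, 0.2514]
ee_rot: [0.001, 0.707, 0.707, 0.002]
contact_force: [0.8, 0.1, -0.9]
width: 0.0422
gripper_force: 33.8

yawx 90.03 tilt [ 0.0034  0.0016 -1.    ] [0.4907 0.3255 0.2514] [ 0.47  0.28  1.44 -0.    1.41  0.47] 35.9333 0.042244352115718094 33.78729823976755 [ 0.8  0.1 -0.9]
```

```bash
python3 -m pendant '[{"dx":-0.016,"dy":0,"dz":0,"rx":0,"ry":0,"rz":0,"hand":0.02},{"dx":-0.034,"dy":0,"dz":0,"rx":0,"ry":0,"rz":0,"hand":0.02},{"dx":-0.034,"dy":0,"dz":0,"rx":0,"ry":0,"rz":0,"hand":0.02},{"dx":-0.034,"dy":0,"dz":0,"rx":0,"ry":0,"rz":0,"hand":0.02},{"dx":-0.034,"dy":0,"dz":0,"rx":0,"ry":0,"rz":0,"hand":0.02},{"dx":-0.034,"dy":-0.004,"dz":0,"rx":0,"ry":0,"rz":0,"hand":0.02},{"dx":-0.034,"dy":0,"dz":0,"rx":0,"ry":0,"rz":0,"hand":0.02},{"dx":-0.034,"dy":0,"dz":0,"rx":0,"ry":0,"rz":0,"hand":0.02},{"dx":-0.034,"dy":0,"dz":0,"rx":0,"ry":0,"rz":0,"hand":0.02},{"dx":-0.034,"dy":0,"dz":0,"rx":0,"ry":0,"rz":0,"hand":0.02},{"dx":-0.034,"dy":0,"dz":0,"rx":0,"ry":0,"rz":0,"hand":0.02},{"dx":-0.026,"dy":0,"dz":0,"rx":0,"ry":0,"rz":0,"hand":0.02}]'; echo; python3 -m pendant '[{"dx":0,"dy":0,"dz":0,"rx":0,"ry":0,"rz":0,"hand":0.02},{"dx":0,"dy":0,"dz":0.02,"rx":0,"ry":0,"rz":0,"hand":0.02},{"dx":0,"dy":0,"dz":0.02,"rx":0,"ry":0,"rz":0,"hand":0.02},{"dx":0,"dy":0,"dz":0.02,"rx":0,"ry":0,"rz":0,"hand":0.02},{"dx":0,"dy":0,"dz":0.02,"rx":0,"ry":0,"rz":0,"hand":0.02},{"dx":0,"dy":0,"dz":0.02,"rx":0,"ry":0,"rz":0,"hand":0.02},{"dx":0,"dy":0,"dz":0.015,"rx":0,"ry":0,"rz":0,"hand":0.02},{"dx":0,"dy":0,"dz":0.01,"rx":0,"ry":0,"rz":0,"hand":0.02},{"dx":0,"dy":0,"dz":0.006,"rx":0,"ry":0,"rz":0,"hand":0.02},{"dx":0,"dy":0,"dz":0,"rx":0,"ry":0,"rz":0,"hand":0.02},{"dx":0,"dy":0,"dz":0,"rx":0,"ry":0,"rz":0,"hand":0.02}]'; echo; python3 st.py
```

```text
clock: 36.93
position: [0.4844, -0.06, 0.2474]
ee_rot: [-0.001, 0.707, 0.707, -0.001]
contact_force: [0.2, -0.5, -0.4]
width: 0.0424
gripper_force: 33.7

clock: 37.85
position: [0.4862, -0.0569, 0.1177]
ee_rot: [0.0, 0.707, 0.707, -0.0]
contact_force: [-0.0, -0.3, -0.4]
width: 0.0424
gripper_force: 33.8

yawx 90.03 tilt [ 0.e+00 -1.e-04 -1.e+00] [ 0.4862 -0.0569  0.1177] [-0.26  0.24  1.86 -0.    1.04 -0.26] 37.85 0.042353793734761676 33.78429699456319 [-0.  -0.3 -0.4]
```

```bash
python3 -m pendant '[{"dx":0,"dy":0,"dz":0.005,"rx":0,"ry":0,"rz":0,"hand":0.02},{"dx":0,"dy":0,"dz":0.003,"rx":0,"ry":0,"rz":0,"hand":0.02},{"dx":0,"dy":0,"dz":0.0005,"rx":0,"ry":0,"rz":0,"hand":0.02},{"dx":0,"dy":0,"dz":0,"rx":0,"ry":0,"rz":0,"hand":0.02},{"dx":0,"dy":0,"dz":0,"rx":0,"ry":0,"rz":0,"hand":0.02}]'; echo; python3 -m pendant '[{"dx":0,"dy":0,"dz":0,"rx":0,"ry":0,"rz":0,"hand":0.05},{"dx":0,"dy":0,"dz":0,"rx":0,"ry":0,"rz":0,"hand":0.065},{"dx":0,"dy":0,"dz":0,"rx":0,"ry":0,"rz":0,"hand":0.072},{"dx":0,"dy":0,"dz":0,"rx":0,"ry":0,"rz":0,"hand":0.072},{"dx":0,"dy":0,"dz":0,"rx":0,"ry":0,"rz":0,"hand":0.072},{"dx":0,"dy":0,"dz":-0.01,"rx":0,"ry":0,"rz":0,"hand":0.072},{"dx":0,"dy":0,"dz":-0.02,"rx":0,"ry":0,"rz":0,"hand":0.072},{"dx":0,"dy":0,"dz":-0.03,"rx":0,"ry":0,"rz":0,"hand":0.072},{"dx":0,"dy":0,"dz":-0.03,"rx":0,"ry":0,"rz":0,"hand":0.072},{"dx":0,"dy":0,"dz":-0.03,"rx":0,"ry":0,"rz":0,"hand":0.072},{"dx":0,"dy":0,"dz":0,"rx":0,"ry":0,"rz":0,"hand":0.072}]'; echo; python3 -m pendant '[{"dx":0.0175,"dy":-0.0037,"dz":0,"rx":0,"ry":0,"rz":0,"hand":0.07},{"dx":0.037,"dy":-0.0076,"dz":0,"rx":0,"ry":0,"rz":0,"hand":0.07},{"dx":0.037,"dy":-0.0076,"dz":0,"rx":0,"ry":0,"rz":0,"hand":0.07},{"dx":0.037,"dy":-0.0076,"dz":0,"rx":0,"ry":0,"rz":0,"hand":0.07},{"dx":0.037,"dy":-0.0076,"dz":0,"rx":0,"ry":0,"rz":0,"hand":0.07},{"dx":0.037,"dy":-0.0076,"dz":0,"rx":0,"ry":0,"rz":0,"hand":0.07},{"dx":0.037,"dy":-0.0076,"dz":0,"rx":0,"ry":0,"rz":0,"hand":0.07},{"dx":0.037,"dy":-0.0076,"dz":0,"rx":0,"ry":0,"rz":0,"hand":0.07},{"dx":0.037,"dy":-0.0076,"dz":0,"rx":0,"ry":0,"rz":0,"hand":0.07},{"dx":0.037,"dy":-0.0076,"dz":0,"rx":0,"ry":0,"rz":0,"hand":0.07},{"dx":0.037,"dy":-0.0076,"dz":0,"rx":0,"ry":0,"rz":0,"hand":0.07},{"dx":0.032,"dy":-0.0069,"dz":0,"rx":0,"ry":0,"rz":0,"hand":0.07}]'; echo;  python3 -m pendant '[{"dx":0,"dy":0,"dz":0,"rx":0,"ry":0,"rz":0,"hand":0.07},{"dx":0,"dy":0,"dz":0,"rx":0,"ry":0,"rz":0,"hand":0.07},{"dx":0,"dy":0,"dz":0,"rx":0,"ry":0,"rz":0,"hand":0.07}]'; echo; python3 st.py
```

```text
clock: 38.27
position: [0.4868, -0.0573, 0.11]
ee_rot: [0.001, 0.707, 0.707, 0.0]
contact_force: [0.8, -0.6, 5.0]
width: 0.0425
gripper_force: 35.4

clock: 39.18
position: [0.4897, -0.0578, 0.2349]
ee_rot: [0.005, 0.707, 0.707, 0.003]
contact_force: [0.5, -0.2, 0.3]
width: 0.0722
gripper_force: 0.0

clock: 40.18
position: [0.3983, 0.3649, 0.2285]
ee_rot: [-0.0, 0.707, 0.708, -0.0]
contact_force: [0.4, 0.5, 0.3]
width: 0.0701
gripper_force: 0.0

clock: 40.43
position: [0.3991, 0.3619, 0.2284]
ee_rot: [0.0, 0.707, 0.707, -0.001]
contact_force: [0.6, -0.0, -0.3]
width: 0.07
gripper_force: 0.0

yawx 90.06 tilt [-8.0e-04 -1.7e-03 -1.0e+00] [0.3991 0.3619 0.2284] [ 0.61  0.22  1.58 -0.    1.33  0.61] 40.4333 0.06995169821831765 0.0 [ 0.6 -0.  -0.3]
```

```bash
cat > cmp.py <<'E'
from h import *
from scipy.optimize import least_squares
S=8
def meas(im,f):
    fu=cv2.resize(f.astype(np.float32),None,fx=S,fy=S,interpolation=cv2.INTER_CUBIC).clip(0,255).astype(np.uint8)
    pix=lambda p:((np.array(p)+.5)/S-.5)
    R_,G,B=[fu[:,:,i].astype(int) for i in range(3)]; H,Sa,V=cv2.split(cv2.cvtColor(fu,cv2.COLOR_RGB2HSV))
    def big(m,box):
        x0,y0,x1,y1=[int(b*S) for b in box]; mm=np.zeros(m.shape,np.uint8); mm[y0:y1,x0:x1]=m[y0:y1,x0:x1]*255
        cs=cv2.findContours(cv2.morphologyEx(mm,cv2.MORPH_OPEN,np.ones((9,9))),cv2.RETR_EXTERNAL,cv2.CHAIN_APPROX_NONE)[0]
        return max(cs,key=cv2.contourArea) if cs else None
    o={}
    for n,m,b,z in(('cap',(B-R_>60)&(B-G>60),(285,210,310,235),.169),('seal',(H>10)&(H<28)&(Sa>70)&(V>150),(305,190,335,215),.13),('vl',Sa>50,(258,235,272,246),.03),('vr',Sa>50,(320,222,333,236),.03)):
        c=big(m,b)
        if c is None: continue
        M=cv2.moments(c); o[n]=onz(im,*pix([M['m10']/M['m00'],M['m01']/M['m00']]),z)[:2]
    # dark side edge of the saline body, as seen against the tray
    c=big((V<212)&(Sa<40),(303,193,322,218))
    if c is not None: r=cv2.fitEllipse(c); o['salshade']=np.array([*pix(r[0]),r[2]])
    c0=(np.array([266.5,214.6])+.5)*S-.5; sat=(R_-B).astype(np.float32); base=np.median(sat[205*S:210*S,264*S:270*S]); W=[]
    for a in np.radians(np.arange(10,171,4)):
        rr=np.arange(45,95,.5); xs=c0[0]+rr*np.cos(a); ys=c0[1]+rr*np.sin(a)
        v=cv2.remap(sat,xs[None].astype(np.float32),ys[None].astype(np.float32),cv2.INTER_LINEAR)[0]-base; k=v.argmax(); i=np.where(v[:k]<v[k]/2)[0]
        if v[k]>15 and len(i): W.append(onz(im,*pix([xs[i[-1]],ys[i[-1]]]),.114)[:2])
    if len(W)>8:
        W=np.array(W); o['lid']=least_squares(lambda s:np.hypot(W[:,0]-s[0],W[:,1]-s[1])-.025,[.45,.1],loss='soft_l1',f_scale=.001).x
    return o
im=np.load('pics/topavg.npy',allow_pickle=True).item(); a=meas(im,im['frame'])
ims=[snap('top') for _ in range(5)]; f=np.mean([i['frame'] for i in ims],0); b=meas(im,f)
for k in a: print(k,a[k].round(4),b.get(k,np.array([np.nan])).round(4),(b[k]-a[k]).round(4) if k in b else '')
cv2.imwrite('pics/cmp.png',cv2.resize(np.vstack([x[178:253,163:343,::-1] for x in(im['frame'],f)]).astype(np.uint8),None,fx=4,fy=4,interpolation=cv2.INTER_CUBIC))
E
python3 cmp.py
```

```text
cap [0.4261 0.0167] [nan] 
seal [ 0.4862 -0.0569] [ 0.4856 -0.0574] [-0.0005 -0.0006]
vl [0.3737 0.1094] [0.3737 0.1094] [-0.  0.]
vr [ 0.416  -0.0892] [ 0.416  -0.0893] [ 0. -0.]
salshade [313.5161 207.31    85.2747] [313.719  207.3286  81.1206] [ 0.2029  0.0186 -4.1541]
lid [0.4525 0.1066] [0.4509 0.1055] [-0.0016 -0.0011]
```

View pics/cmp.png

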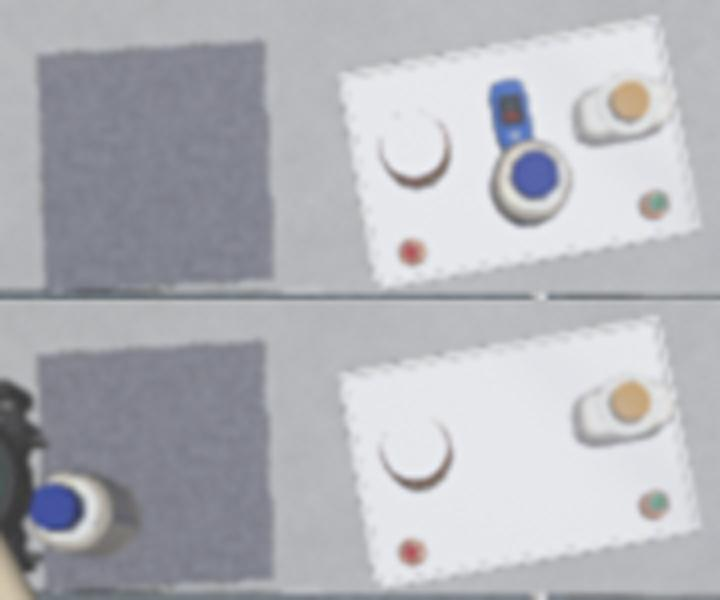

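The jar and saline are back within about 2 mm of their starting spots, and the vials haven't moved. Next is the peroxide bottle.

```bash
python3 -m pendant '[{"dx":0,"dy":0,"dz":0.02,"rx":0,"ry":0,"rz":0,"hand":0.07},{"dx":0,"dy":0,"dz":0.02,"rx":0,"ry":0,"rz":0,"hand":0.07},{"dx":0,"dy":0,"dz":0.02,"rx":0,"ry":0,"rz":0,"hand":0.07},{"dx":0,"dy":0,"dz":0.012,"rx":0,"ry":0,"rz":0,"hand":0.07},{"dx":0,"dy":0,"dz":0.009,"rx":0,"ry":0,"rz":0,"hand":0.07},{"dx":0,"dy":0,"dz":0.005,"rx":0,"ry":0,"rz":0,"hand":0.07},{"dx":0,"dy":0,"dz":0,"rx":0,"ry":0,"rz":0,"hand":0.07},{"dx":0,"dy":0,"dz":0,"rx":0,"ry":0,"rz":0,"hand":0.07}]'; echo; python3 st.py; python3 -m pendant '[{"dx":0,"dy":0,"dz":0,"rx":0,"ry":0,"rz":0,"hand":0.05},{"dx":0,"dy":0,"dz":0,"rx":0,"ry":0,"rz":0,"hand":0.035},{"dx":0,"dy":0,"dz":0,"rx":0,"ry":0,"rz":0,"hand":0.02},{"dx":0,"dy":0,"dz":0,"rx":0,"ry":0,"rz":0,"hand":0.02},{"dx":0,"dy":0,"dz":0,"rx":0,"ry":0,"rz":0,"hand":0.02},{"dx":0,"dy":0,"dz":0,"rx":0,"ry":0,"rz":0,"hand":0.02},{"dx":0,"dy":0,"dz":0,"rx":0,"ry":0,"rz":0,"hand":0.02}]' 50; echo;python3 st.py; python3 -m pendant '[{"dx":0,"dy":0,"dz":-0.01,"rx":0,"ry":0,"rz":0,"hand":0.02},{"dx":0,"dy":0,"dz":-0.02,"rx":0,"ry":0,"rz":0,"hand":0.02},{"dx":0,"dy":0,"dz":-0.02,"rx":0,"ry":0,"rz":0,"hand":0.02},{"dx":0,"dy":0,"dz":-0.02,"rx":0,"ry":0,"rz":0,"hand":0.02},{"dx":0,"dy":0,"dz":-0.02,"rx":0,"ry":0,"rz":0,"hand":0.02},{"dx":0,"dy":0,"dz":-0.02,"rx":0,"ry":0,"rz":0,"hand":0.02},{"dx":0,"dy":0,"dz":-0.02,"rx":0,"ry":0,"rz":0,"hand":0.02},{"dx":0,"dy":0,"dz":-0.01,"rx":0,"ry":0,"rz":0,"hand":0.02},{"dx":0,"dy":0,"dz":0,"rx":0,"ry":0,"rz":0,"hand":0.02}]'; echo; python3 st.py
```

```text
clock: 41.35
position: [0.3999, 0.3625, 0.1435]
ee_rot: [0.0, 0.707, 0.707, 0.0]
contact_force: [-0.2, 0.2, 0.6]
width: 0.0699
gripper_force: 0.0

yawx 89.99 tilt [ 8.e-04  3.e-04 -1.e+00] [0.3999 0.3625 0.1435] [ 0.61  0.29  1.72 -0.    1.13  0.61] 41.35 0.06989947397250848 0.0 [-0.2  0.2  0.6]
clock: 41.93
position: [0.3999, 0.3629, 0.1442]
ee_rot: [0.0, 0.707, 0.707, 0.001]
contact_force: [-0.9, -0.5, 5.5]
width: 0.0343
gripper_force: 50.1

yawx 90.03 tilt [ 0.0017  0.001  -1.    ] [0.3999 0.3629 0.1442] [ 0.61  0.29  1.72 -0.    1.13  0.61] 41.9333 0.03426583211266068 50.12089204072254 [-0.9 -0.5  5.5]
clock: 42.68
position: [0.4002, 0.3632, 0.2853]
ee_rot: [0.0, 0.707, 0.707, 0.002]
contact_force: [0.5, 0.5, -3.9]
width: 0.0345
gripper_force: 50.8

yawx 90.03 tilt [ 0.0037  0.0024 -1.    ] [0.4002 0.3632 0.2853] [ 0.61  0.2   1.48 -0.    1.46  0.61] 42.6833 0.034514784558089116 50.83110244944692 [ 0.5  0.5 -3.9]
```

Moving back with gentle ramps at both ends, to avoid swinging the bottle.

```bash
python3 -m pendant '[{"dx":-0.008,"dy":0.0006,"dz":0,"rx":0,"ry":0,"rz":0,"hand":0.02},{"dx":-0.016,"dy":0.0012,"dz":0,"rx":0,"ry":0,"rz":0,"hand":0.02},{"dx":-0.024,"dy":0.0018,"dz":0,"rx":0,"ry":0,"rz":0,"hand":0.02},{"dx":-0.03,"dy":0.0023,"dz":0,"rx":0,"ry":0,"rz":0,"hand":0.02},{"dx":-0.03,"dy":0.0023,"dz":0,"rx":0,"ry":0,"rz":0,"hand":0.02},{"dx":-0.03,"dy":0.0023,"dz":0,"rx":0,"ry":0,"rz":0,"hand":0.02},{"dx":-0.03,"dy":0.0023,"dz":0,"rx":0,"ry":0,"rz":0,"hand":0.02},{"dx":-0.03,"dy":0.0023,"dz":0,"rx":0,"ry":0,"rz":0,"hand":0.02},{"dx":-0.03,"dy":0.0023,"dz":0,"rx":0,"ry":0,"rz":0,"hand":0.02},{"dx":-0.03,"dy":0.0023,"dz":0,"rx":0,"ry":0,"rz":0,"hand":0.02},{"dx":-0.03,"dy":0.0023,"dz":0,"rx":0,"ry":0,"rz":0,"hand":0.02}]'; echo; python3 -m pendant '[{"dx":-0.024,"dy":0.0018,"dz":0,"rx":0,"ry":0,"rz":0,"hand":0.02},{"dx":-0.018,"dy":0.0014,"dz":0,"rx":0,"ry":0,"rz":0,"hand":0.02},{"dx":-0.011,"dy":0.0008,"dz":0,"rx":0,"ry":0,"rz":0,"hand":0.02},{"dx":-0.005,"dy":0.0004,"dz":0,"rx":0,"ry":0,"rz":0,"hand":0.02},{"dx":0,"dy":0,"dz":0,"rx":0,"ry":0,"rz":0,"hand":0.02},{"dx":0,"dy":0,"dz":0,"rx":0,"ry":0,"rz":0,"hand":0.02}]'; echo; python3 st.py
```

```text
clock: 43.6
position: [0.4197, 0.0726, 0.2812]
ee_rot: [-0.001, 0.707, 0.707, -0.002]
contact_force: [0.3, 0.2, -3.0]
width: 0.0341
gripper_force: 50.8

clock: 44.1
position: [0.4251, 0.0169, 0.2821]
ee_rot: [-0.001, 0.707, 0.707, -0.0]
contact_force: [-0.2, 0.5, -3.1]
width: 0.0342
gripper_force: 50.8

yawx 89.98 tilt [-0.0022  0.001  -1.    ] [0.4251 0.0169 0.2821] [-0.12  0.02  1.69  0.    1.43 -0.12] 44.1 0.03424030438642387 50.84142585928248 [-0.2  0.5 -3.1]
```

```bash
python3 -m pendant '[{"dx":0,"dy":0,"dz":0.01,"rx":0,"ry":0,"rz":0,"hand":0.02},{"dx":0,"dy":0,"dz":0.02,"rx":0,"ry":0,"rz":0,"hand":0.02},{"dx":0,"dy":0,"dz":0.02,"rx":0,"ry":0,"rz":0,"hand":0.02},{"dx":0,"dy":0,"dz":0.02,"rx":0,"ry":0,"rz":0,"hand":0.02},{"dx":0,"dy":0,"dz":0.02,"rx":0,"ry":0,"rz":0,"hand":0.02},{"dx":0,"dy":0,"dz":0.02,"rx":0,"ry":0,"rz":0,"hand":0.02},{"dx":0,"dy":0,"dz":0.013,"rx":0,"ry":0,"rz":0,"hand":0.02},{"dx":0,"dy":0,"dz":0.007,"rx":0,"ry":0,"rz":0,"hand":0.02},{"dx":0,"dy":0,"dz":0,"rx":0,"ry":0,"rz":0,"hand":0.02},{"dx":0,"dy":0,"dz":0,"rx":0,"ry":0,"rz":0,"hand":0.02},{"dx":0,"dy":0,"dz":0,"rx":0,"ry":0,"rz":0,"hand":0.02}]'; echo; python3 st.py;  python3 -m pendant '[{"dx":0,"dy":0,"dz":0.005,"rx":0,"ry":0,"rz":0,"hand":0.02},{"dx":0,"dy":0,"dz":0.003,"rx":0,"ry":0,"rz":0,"hand":0.02},{"dx":0,"dy":0,"dz":0.001,"rx":0,"ry":0,"rz":0,"hand":0.02},{"dx":0,"dy":0,"dz":0.0005,"rx":0,"ry":0,"rz":0,"hand":0.02},{"dx":0,"dy":0,"dz":0,"rx":0,"ry":0,"rz":0,"hand":0.02},{"dx":0,"dy":0,"dz":0,"rx":0,"ry":0,"rz":0,"hand":0.02}]'; echo; python3 st.py
```

```text
clock: 45.02
position: [0.4267, 0.0168, 0.1538]
ee_rot: [0.001, 0.707, 0.707, 0.001]
contact_force: [0.1, -0.3, -3.3]
width: 0.0343
gripper_force: 50.8

yawx 90.06 tilt [ 1.9e-03 -2.0e-04 -1.0e+00] [0.4267 0.0168 0.1538] [-0.12  0.11  1.92 -0.    1.1  -0.12] 45.0167 0.03429009575759832 50.82619863904256 [ 0.1 -0.3 -3.3]
clock: 45.52
position: [0.426, 0.0164, 0.1442]
ee_rot: [0.0, 0.707, 0.707, 0.0]
contact_force: [-0.8, 1.0, 3.6]
width: 0.0342
gripper_force: 51.5

yawx 90.02 tilt [ 6.e-04 -4.e-04 -1.e+00] [0.426  0.0164 0.1442] [-0.12  0.12  1.94 -0.    1.08 -0.12] 45.5167 0.03424657856360642 51.53879494755529 [-0.8  1.   3.6]
```

```bash
python3 -m pendant '[{"dx":0,"dy":0,"dz":0,"rx":0,"ry":0,"rz":0,"hand":0.04},{"dx":0,"dy":0,"dz":0,"rx":0,"ry":0,"rz":0,"hand":0.055},{"dx":0,"dy":0,"dz":0,"rx":0,"ry":0,"rz":0,"hand":0.07},{"dx":0,"dy":0,"dz":0,"rx":0,"ry":0,"rz":0,"hand":0.07},{"dx":0,"dy":0,"dz":0,"rx":0,"ry":0,"rz":0,"hand":0.07},{"dx":0,"dy":0,"dz":-0.01,"rx":0,"ry":0,"rz":0,"hand":0.07},{"dx":0,"dy":0,"dz":-0.02,"rx":0,"ry":0,"rz":0,"hand":0.07},{"dx":0,"dy":0,"dz":-0.03,"rx":0,"ry":0,"rz":0,"hand":0.07},{"dx":0,"dy":0,"dz":-0.03,"rx":0,"ry":0,"rz":0,"hand":0.07},{"dx":0,"dy":0,"dz":-0.03,"rx":0,"ry":0,"rz":0,"hand":0.07}]'; echo; python3 -m pendant '[{"dx":-0.03,"dy":-0.005,"dz":0,"rx":0,"ry":0,"rz":0,"hand":0.07},{"dx":-0.04,"dy":-0.01,"dz":0,"rx":0,"ry":0,"rz":0,"hand":0.07},{"dx":-0.04,"dy":-0.01,"dz":0,"rx":0,"ry":0,"rz":0,"hand":0.07},{"dx":-0.04,"dy":-0.01,"dz":0,"rx":0,"ry":0,"rz":0,"hand":0.07},{"dx":-0.04,"dy":-0.01,"dz":0,"rx":0,"ry":0,"rz":0,"hand":0.07},{"dx":-0.04,"dy":-0.01,"dz":0,"rx":0,"ry":0,"rz":0,"hand":0.07},{"dx":-0.04,"dy":-0.01,"dz":0,"rx":0,"ry":0,"rz":0,"hand":0.07},{"dx":-0.04,"dy":-0.01,"dz":0,"rx":0,"ry":0,"rz":0,"hand":0.07},{"dx":-0.04,"dy":-0.01,"dz":0,"rx":0,"ry":0,"rz":0,"hand":0.07},{"dx":-0.03,"dy":-0.01,"dz":0,"rx":0,"ry":0,"rz":0,"hand":0.07}]'; echo; python3 st.py; python3 cmp.py
```

```text
clock: 46.35
position: [0.4256, 0.0166, 0.2647]
ee_rot: [-0.0, 0.707, 0.707, -0.0]
contact_force: [1.1, 0.3, 0.5]
width: 0.0699
gripper_force: 0.0

clock: 47.18
position: [0.3301, -0.3669, 0.2635]
ee_rot: [0.001, 0.708, 0.707, -0.0]
contact_force: [1.2, -0.6, 0.7]
width: 0.0698
gripper_force: 0.0

yawx 89.93 tilt [ 3.0e-04 -1.6e-03 -1.0e+00] [ 0.3301 -0.3669  0.2635] [-0.98  0.13  1.61 -0.    1.39 -0.98] 47.1833 0.06978590989243294 0.0 [ 1.2 -0.6  0.7]
cap [0.4261 0.0167] [0.426  0.0182] [-0.0001  0.0015]
seal [ 0.4862 -0.0569] [ 0.4855 -0.0573] [-0.0006 -0.0005]
vl [0.3737 0.1094] [0.3737 0.1094] [-0.  0.]
vr [ 0.416  -0.0892] [ 0.416  -0.0891] [0.     0.0001]
salshade [313.5161 207.31    85.2747] [313.0629 208.1445 104.3539] [-0.4532  0.8346 19.0792]
lid [0.4525 0.1066] [0.4508 0.1056] [-0.0017 -0.0011]
```

View pics/cmp.png

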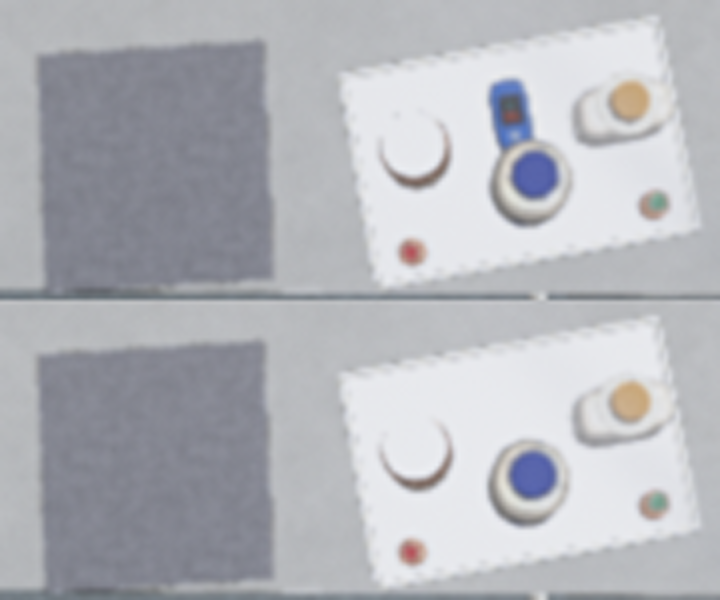

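The three containers are back upright within about 2 mm of where they stood, and the vials haven't moved. The oximeter was already seen in the middle of the steel tray. I'll settle the arm and hand in.

```bash
python3 -m pendant '[{"dx":0,"dy":0,"dz":0,"rx":0,"ry":0,"rz":0,"hand":0.07},{"dx":0,"dy":0,"dz":0,"rx":0,"ry":0,"rz":0,"hand":0.07},{"dx":0,"dy":0,"dz":0,"rx":0,"ry":0,"rz":0,"hand":0.07},{"dx":0,"dy":0,"dz":0,"rx":0,"ry":0,"rz":0,"hand":0.07}]'; python3 -c "
from rig import manip
print(manip.sign_off())"
```

```text
clock: 47.77
position: [0.3314, -0.3626, 0.2639]
ee_rot: [0.0, 0.706, 0.708, -0.0]
contact_force: [0.2, 0.7, 0.1]
width: 0.07
gripper_force: 0.0
the job is handed in; nothing more can be done
None
```

The job is handed in at 47.8 s: the oximeter lies same side up in the middle of the steel tray, both bottles and the jar are back upright within about 2 mm of where they stood, and the vials were not disturbed.

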